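# Seat the samples in their holders

### The job

Get the sample set ready for inspection by seating each piece in its own holder: the round covered dish in the round ring, the square gel box between the four corners of the white nest, the vial upright in the bored block, and the orange chip carrier down in the pocket of the contact fixture, its long side along the pocket's long side. Once the carrier is seated, stand the brass weight upright on the middle of it to press it onto the contacts. Keep the dish and the vial upright all the way, and leave everything flat in its seat, released and still.

Things in the scene. Friction and masses are not known exactly. Their poses are not given: they have to be found in the camera images.
- dish: Covered round sample dish, whitish clear plastic, 61 mm across, 13 mm high, a flat disc (firm to grip from its underside to 12 mm up). Origin: centre of its underside, z up. Starts on a 2 mm mat (underside at z = 0.002).
- gel_box: Flat square gel box, dark base with a clear lid (grey from above) and a small pale label, 46 x 46 mm, 16 mm high (firm to 15 mm). Origin: centre of its underside; x and y run along its sides, z up. Which side faces where does not matter. Starts on a 2 mm mat (underside at z = 0.002).
- chip_carrier: Small flat chip carrier, orange-brown with a dark square lid in the middle, 28 mm (its x) by 34 mm (its y), 7 mm high (firm to 6 mm). Origin: centre of its underside, z up. Either end may go first. Starts on a 2 mm mat (underside at z = 0.002).
- vial: Glass sample vial with white screw cap, upright, 23 mm in diameter, 50 mm high (firm to grip from its underside to 42 mm up), light. Origin: centre of its underside, z up along its axis. Starts on a 2 mm mat (underside at z = 0.002).
- brass_weight: Brass weight with a knob on top, upright, 23 mm in diameter, 37 mm high, about 0.1 kg; grips like a plain cylinder over its whole height. Origin: centre of its underside, z up along its axis. Starts on a 2 mm mat (underside at z = 0.002).
- dish_ring: Holder for the dish: flat round black-anodised insert, 79 mm across, with a raised rim and two small screw ears at its +x and -x sides (to 50 mm from the centre, 3 mm high). Inside the rim it is 69 mm wide. The floor that the dish rests on is 3 mm above the holder's underside, the top of the rim 8 mm. Origin: centre of its underside, z up. Fixed, underside at z = 0.002.
- box_nest: Holder for the gel box: square white plastic plate, 70 x 70 mm, with four low L-shaped corners round a 54 x 54 mm square; the sides between the corners are open over 38 mm. The floor is 3 mm above the underside, the tops of the corners 9 mm. Origin: centre of its underside; x and y run along its sides, z up. Fixed, underside at z = 0.002.
- contact_fixture: Holder for the chip carrier: black block, 58 mm (x) by 62 mm (y), with brass contacts and four low aluminium corners round a pocket 36 (x) by 42 mm (y), open over 32 mm on its +x and -x sides for fingers. Grey cable header, 8 mm high, at its +y end. Pocket floor 6 mm above the underside, corner tops 10 mm. Origin: centre of its underside, z up. Fixed, underside at z = 0.002.
- vial_block: Holder for the vial: plain square aluminium block, 46 x 46 mm, 24 mm high, with one upright bore of 30 mm diameter in the middle, chamfered at the mouth; the bore's floor is 6 mm above the underside. Origin: centre of its underside, z up. Fixed, underside at z = 0.002.
Not all that is in view belongs to the job. What is shaped like the chip_carrier but pink is not meant. Several things have the shape of the vial; the one meant has the colours described above.

How it is judged (in metres and radians):
On the way, in this order (a step that is already met when the one before it is completed fails the run):
1. the chip carrier lies flat in the pocket of the contact fixture (horizontal distance between chip_carrier and contact_fixture below 0.008 m and z of chip_carrier in the frame of contact_fixture below 0.008 m and angle between chip_carrier's own z axis and vertical below 0.05 rad and angle between the y axis of chip_carrier and the y axis of contact_fixture, either way round below 0.3 rad), for 0.2 s.
2. the brass weight stands on the seated chip carrier (all of step 1 and horizontal distance between brass_weight and chip_carrier below 0.009 m and z of brass_weight in the frame of contact_fixture between 0.009 and 0.016 m and angle between brass_weight's own z axis and vertical below 0.1 rad), for 0.2 s.
At the end, for the whole second after the job is handed in: Dish, gel box, carrier and vial each on the floor of its own holder within 8 mm of its centre (tilt under 0.05, vial 0.12 rad; carrier in line within 0.3 rad); the weight upright on the carrier within 9 mm of its middle (tilt under 0.1 rad); all at rest (under 0.02 m/s) (all of step 2 and horizontal distance between dish and dish_ring below 0.008 m and z of dish in the frame of dish_ring below 0.005 m and angle between each of dish, gel_box's own z axis and vertical below 0.05 rad and horizontal distance between gel_box and box_nest below 0.008 m and z of gel_box in the frame of box_nest below 0.005 m and horizontal distance between vial and vial_block below 0.008 m and z of vial in the frame of vial_block below 0.009 m and angle between vial's own z axis and vertical below 0.12 rad and linear speed of each of dish, gel_box, chip_carrier, vial, brass_weight below 0.02 m/s); the robot touches nothing.
It fails at once if the vial is tipped over (angle between vial's own z axis and vertical above 0.6 rad).
It fails at once if the dish is tipped (angle between dish's own z axis and vertical above 0.6 rad).
It also fails if it takes over 120 s, if anything falls off the work surface, if the arm or the gripper's body presses on something with over 40 N, if the wrist force passes 120 N, or if a joint passes its speed limit or range.

### The arm

A 6-joint arm with a two-finger parallel gripper is mounted at the origin on a cart in front of the work surface, level with it; the furniture and walls round the work are solid. World frame = base frame: x ahead of the robot, y to its left, z up, the work surface at z = 0. Lengths are in mm, angles in rad, forces in N, time in s.
With the tool pointing down it reaches from about 425 to 950 mm from the base axis. Payload 3.5 kg.
Tool frame: the origin (TCP) lies midway between the tips of the shut fingers; the grasp point (between the pads) lies 19 mm behind it (manip.grip_depth is the distance from the TCP to the grasp point, in mm); z points along the fingers, y is the line along which they close (so a half turn about z gives the same grasp; the last joint's range is limited). The gripper opens to 85 mm and grips with 20 to 120 N. Pads are 22 mm wide; open, the fingers measure 114 mm over their backs; the gripper's body (76 mm by 85 mm) begins 54 mm behind the grasp point. The pads swing forward as they close: fully open they stand 13 mm farther back than shut.
Start: joints at [-1.442, 0.286, 1.577, -0, 1.279, -0.15], TCP at [185.786, -648.914, 231.325] pointing down, gripper open.
Joint ranges: [-2.77, 2.77], [-0.9, 2.22], [0.21, 2.48], [-1.53, 4.67], [0.24, 2.81], [-2.84, 2.84]. Speed limits (rad/s): [2.79, 2.79, 3.14, 3.14, 3.14, 3.14].

### API

Orientations are given as a 3x3 rotation matrix whose columns are the frame's x, y, z axes.
In Python, from cell import manip gives the robot as it stands.
- The arm moves only by the tool move_arm, never from a script. Its argument "increments" is a list that holds one entry, the list of rows, each a list of 5 numbers: the shift along the tool's x, y, z in cm, then the turn about the tool's z in degrees, then the closure, from -1 (fully open) to 1 (shut). In form: [[[x, y, z, turn, grip], ...]]. A call has 1 to 12 rows; each row shifts and turns the commanded pose from where the row before left it, along the tool's axes as they then stand; what a row does not reach is not made up. A row lasts 1/12 s, in which the tool goes at most 41.7 mm and 7.16 degrees, less where a joint would pass 70% of its speed; a pose out of reach is approached as far as the arm can. A call with a gripper value outside its range is refused whole. The fingers move at their own pace and stop on an object; "squeeze" is the grip in N (left out, the last holds). Time passes only in rows, so rows that do not move let the fingers close. It gives the time, the measured TCP pose, the force, the opening and the grip force at its end, in the units of the state.
- manip.state(): the state, without advancing time (a new reading comes with each control period).
- manip.grab_frame(name): name is "scene" or "top"; returns a dict with "color" (384x512x3 uint8, blue, green, red), "z_map" (384x512 float32, mm along the optical axis (not along the pixel's ray), 0 where there is no reading), "intrinsics" (3x3 intrinsics, pixels), "rvec" (rotation vector, rad) and "tvec" (3), from world to camera coordinates, as OpenCV has them. Camera axes: x right, y down, z forward; pixel columns grow to the right and rows downward; lengths in mm; the calibration is good to about 2 mm. A picture is of the moment at which its call begins.
- manip.hand_in(): hands the job in; it is judged then, once.
The state is a dict: "time_s": time; "qpos": joint angles; "dq": joint speeds; "tau": joint torques, N m; "position": TCP position; "tcp_rot": TCP orientation; "force": force on the tool from outside, world axes, zero at the start; "torque": the same for the moment, N m; "gripper_width": finger opening in mm; "finger_force": force on a finger pad.
Only numpy, scipy, OpenCV 4.12 (cv2) and the standard library are available. Lean on these libraries where they do the work, as an engineer would, in place of code of your own. Each camera call takes 0.05 s, during which the arm holds its last target. There are 200 camera calls.

## Working session

There is one attempt and no reset: what is moved stays moved. The work goes in short steps, Python scripts to look and compute and a tool call to move; the robot and the scene stay as the last step left them, time stands still between calls to the robot, and variables do not carry over. Pictures are saved under pics/ and viewed, at most 16 in all, crops included, and the job is handed in when it is done.

Besides the shell and the picture viewer there is one more tool, called after "Emit:" as name(argument=value, ...), one argument or row to a line, values as JSON. move_arm: Moves the arm, as the interface text tells. Its arguments: {"type":"object","properties":{"increments":{"type":"array","items":{"type":"array","items":{"type":"array","items":{"type":"number"}}}},"squeeze":{"type":"number"}},"required":["increments"]}

```bash
mkdir -p pics; ls; cat > h.py <<'E'
import numpy as np, cv2
from cell import manip
def grab(n):
    f=manip.grab_frame(n); np.savez('%s.npz'%n,**f); return f
def load(n): return dict(np.load('%s.npz'%n))
def px2w(f,u,v,z=None):
    """pixel -> world at plane z (mm), or by depth map if z None"""
    K=f['intrinsics'];R=cv2.Rodrigues(np.array(f['rvec'],float))[0];t=np.array(f['tvec'],float).ravel()
    d=np.linalg.inv(K)@[u,v,1]; c=-R.T@t; r=R.T@d
    s=(z-c[2])/r[2] if z is not None else np.median(f['z_map'][int(v)-1:int(v)+2,int(u)-1:int(u)+2])
    return c+s*r
def cloud(f):
    K=f['intrinsics'];R=cv2.Rodrigues(np.array(f['rvec'],float))[0];t=np.array(f['tvec'],float).ravel()
    v,u=np.mgrid[:384,:512]; P=np.stack([u,v,np.ones_like(u)],-1)@np.linalg.inv(K).T*f['z_map'][...,None]
    return (P-t)@R
E
python3 - <<'E'
from h import *
for n in('scene','top'):
    f=grab(n); cv2.imwrite(f'pics/{n}0.png',cv2.resize(f['color'],(800,600),interpolation=cv2.INTER_CUBIC))
    R=cv2.Rodrigues(f['rvec'])[0]; print(n,-R.T@np.ravel(f['tvec']),f['intrinsics'][0,0],R[2])
s=manip.state();print(s['time_s'],s['position'],s['tcp_rot'],s['gripper_width'])
E
```

```text
pics
scene [ 52.90470779 627.35418752 836.2048981 ] 441.67150880852193 [ 0.43231638 -0.52846555 -0.73063446]
top [ 487.33933488   60.11852347 1055.7526546 ] 435.6256875301289 [ 0.03598646 -0.01110154 -0.99929061]
0.1 [ 185.705718   -648.31740986  230.05362539] [[ 9.61400486e-01  2.75152742e-01 -2.72992704e-04]
 [ 2.75152665e-01 -9.61398039e-01  2.19570031e-03]
 [ 3.41698309e-04 -2.18606201e-03 -9.99997552e-01]] 85.2617244418949
```

View pics/top0.png

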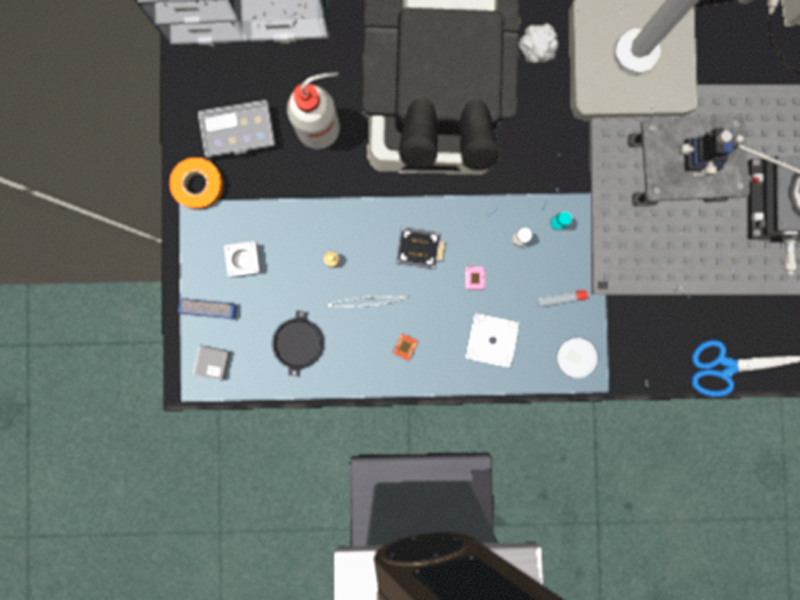

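View pics/scene0.png

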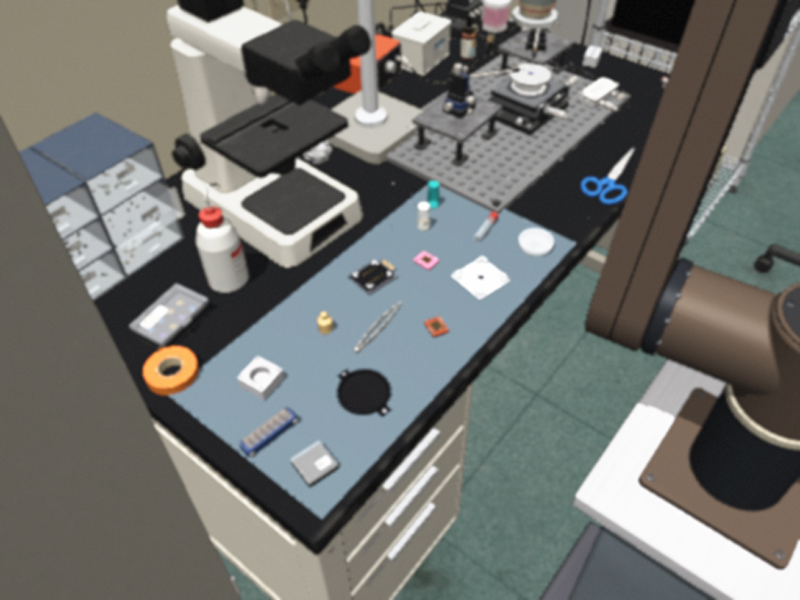

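The top view (800×600) shows the following.

| Item | Pixel in top view |
|---|---|
| White-capped vial | (524,237) |
| Teal-capped lookalike | (563,219) |
| Orange carrier | (405,347) |
| Pink lookalike | (475,278) |
| Brass weight | (332,259) |
| Dish | (577,357) |
| Gel box | (212,362) |
| Ring | (298,343) |
| Nest | (493,340) |
| Fixture, header to the right | (420,248) |
| Vial block | (242,259) |

I choose the white-capped vial and the orange carrier, and check them in close crops.

```bash
python3 - <<'E'
from h import *
f=load('top');c=f['color']
for i,u in enumerate((112,252)):
    cv2.imwrite(f'pics/tc{i}.png',cv2.resize(c[130:230,u:u+140] if 0 else c[125:230,u:u+140],(800,600),interpolation=cv2.INTER_CUBIC))
P=cloud(f)
for n in('top','scene'):
    f=load(n);c=f['color'];P=cloud(f)
    mat=np.array([c[190,230] if n=='top' else c[275,200]]).astype(int)
    d=np.abs(c.astype(int)-mat).sum(-1)
    on=(P[...,0]>430)&(P[...,0]<760)&(P[...,1]>-260)&(P[...,1]<420)
    m=((d>70)&on&(P[...,2]>-3)&(P[...,2]<70)).astype(np.uint8)
    k,l,s,ce=cv2.connectedComponentsWithStats(m)
    for i in range(1,k):
        if s[i,4]<25: continue
        q=P[l==i]; r=cv2.minAreaRect(np.argwhere(l==i)[:,::-1].astype(np.float32))
        print(n,ce[i].round(1),s[i,4],'z95 %.0f'%np.percentile(q[:,2],95),'med',np.median(q,0).round(0),c[l==i].mean(0).round())
E
```

```text
top [225.9 128.3] 8512 z95 22 med [715. 146.   0.] [71. 79. 85.]
top [286.6  95.1] 66 z95 56 med [754. -26.  53.] [85. 89. 91.]
top [360.4 141.8] 199 z95 52 med [ 646. -196.   18.] [176. 175.  59.]
top [268.3 158.5] 652 z95 11 med [612.  19.   7.] [ 99. 100. 102.]
top [337.4 152.5] 141 z95 53 med [ 621. -144.    4.] [191. 186. 178.]
top [156.3 165.2] 508 z95 28 med [601. 287.  17.] [218. 216. 212.]
top [213.9 166. ] 123 z95 38 med [595. 149.  24.] [140. 179. 188.]
top [303.5 177.6] 165 z95 11 med [564. -66.   7.] [189. 167. 224.]
top [190.6 218.7] 952 z95 11 med [471. 208.   5.] [89. 86. 85.]
top [314.7 217.3] 873 z95 10 med [469. -90.   4.] [248. 247. 247.]
top [259.3 221.7] 179 z95 11 med [460.  44.   7.] [ 94. 128. 198.]
top [369.1 225.3] 348 z95 18 med [ 446. -219.   14.] [242. 241. 240.]
top [121.7 228.3] 109 z95 17 med [452. 377.   1.] [222. 215. 196.]
top [144.1 228.7] 75 z95 15 med [449. 317.   3.] [128. 124. 117.]
top [136.2 235.6] 31 z95 20 med [433. 337.  17.] [241. 242. 242.]
scene [176.1 207.1] 7559 z95 50 med [710. 228.   2.] [71. 77. 81.]
scene [276.5 142. ] 27 z95 6 med [ 619. -159.    4.] [128. 119. 106.]
scene [339.6 152.5] 204 z95 19 med [ 446. -219.   17.] [242. 240. 237.]
scene [272.4 166.2] 123 z95 12 med [565. -66.  10.] [183. 160. 220.]
scene [307.  177.2] 588 z95 12 med [469. -92.   7.] [246. 245. 243.]
scene [238.8 176.6] 418 z95 13 med [611.  18.   9.] [85. 85. 85.]
scene [208.4 206.6] 131 z95 39 med [594. 155.  22.] [130. 170. 186.]
scene [278.9 209. ] 154 z95 12 med [460.  44.   9.] [ 92. 113. 168.]
scene [167.7 240.3] 464 z95 29 med [600. 284.  24.] [211. 209. 208.]
scene [232.1 250. ] 909 z95 12 med [471. 207.   7.] [51. 47. 45.]
scene [198.9 293.3] 278 z95 21 med [447. 339.  18.] [201. 199. 197.]
```

View pics/tc0.png

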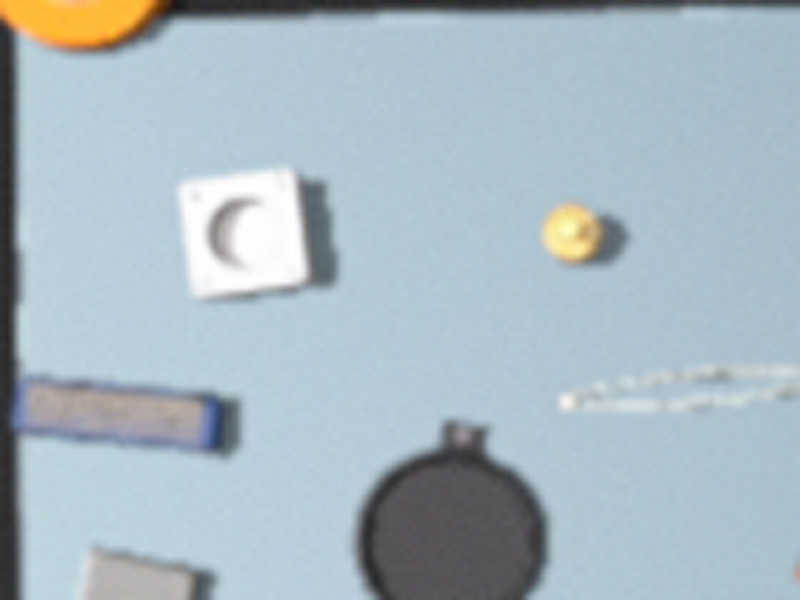

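View pics/tc1.png

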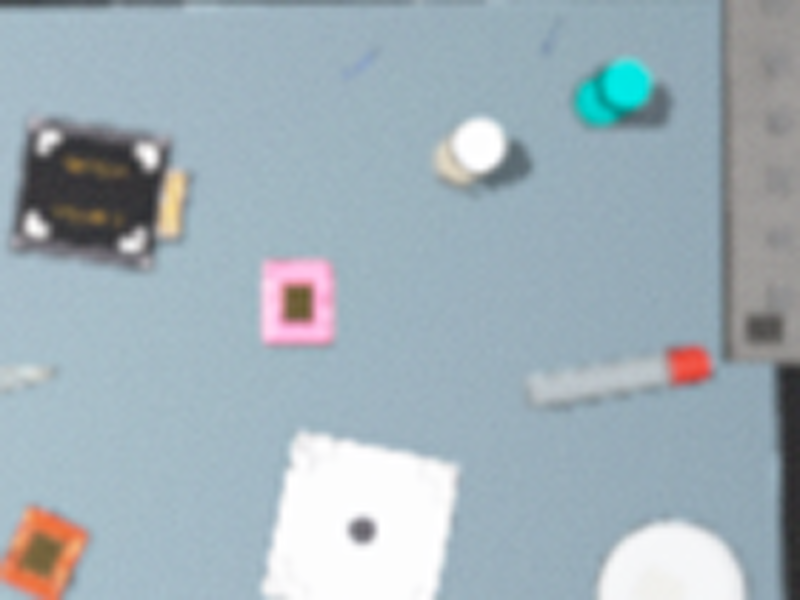

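The left crop shows the block at (245,233) with its bore, the brass weight at (572,233), the ring at (453,540), and the gel box at the lower left. The right crop shows the fixture, with corners at (35,120), (172,138), (150,265) and (12,247) and its header on the right. It also shows the white-capped vial with its cap at (479,146), the teal one at (625,85), the orange carrier at (43,552) and the pink one at (298,302). So the choices hold. Now I'll refine the positions from both views.

```bash
cat > fit.py <<'E'
from h import *
def proj(f,p):
    return cv2.projectPoints(np.array(p,float).reshape(-1,3),np.array(f['rvec'],float),np.array(f['tvec'],float),f['intrinsics'],None)[0][:,0]
def tri(ut,us,T,S):
    A=[]
    for f,(u,v) in((T,ut),(S,us)):
        Pm=f['intrinsics']@np.hstack([cv2.Rodrigues(np.array(f['rvec'],float))[0],np.reshape(f['tvec'],(3,1))]); A.append(Pm)
    X=cv2.triangulatePoints(A[0],A[1],np.array(ut,float).reshape(2,1),np.array(us,float).reshape(2,1)); return (X[:3]/X[3]).ravel()
def topfit(f,x,y,z,rad,tol=3,rect=False):
    P=cloud(f); m=(np.hypot(P[...,0]-x,P[...,1]-y)<rad)&(np.abs(P[...,2]-z)<tol)
    q=P[m][:,:2].astype(np.float32); r=cv2.minAreaRect(q)
    return len(q),q.mean(0).round(1),np.round(r[0],1),np.round(r[1],1),round(r[2],1),np.median(P[m][:,2]).round(1)
E
python3 - <<'E'
from fit import *
I=dict(dish=(446,-219,15,45),gel=(449,340,18,40),car=(460,44,9,30),vial=(621,-144,52,30),wt=(595,149,39,25),block=(600,287,26,40),ring=(471,208,10,50),nest=(469,-90,11,60),nestfloor=(469,-90,5,60),fix=(611,19,12,50),fixfl=(611,19,8,50))
for n in('top','scene'):
    f=load(n);P=cloud(f);print(n,'mat z',[P[int(v),int(u)].round(1) for u,v in proj(f,[[530,100,2],[530,-150,2],[640,100,2],[530,300,2]])])
    for k,a in I.items():
        try: print(k,*topfit(f,*a,tol=3.5 if n=='top' else 4))
        except Exception as e: print(k,'none')
T,S=load('top'),load('scene')
c=S['color']
cv2.imwrite('pics/sc0.png',cv2.resize(c[105:225,205:365],(800,600),interpolation=cv2.INTER_CUBIC))
cv2.imwrite('pics/sc1.png',cv2.resize(c[195:315,125:285],(800,600),interpolation=cv2.INTER_CUBIC))
E
```

```text
top mat z [array([531.2, 101. ,   1.5]), array([ 530.9, -148.3,    4.6]), array([641.5, 101.6,  -3.9]), array([530.4, 301.1,   3.5])]
dish 476 [ 438.2 -217.7] [ 438.1 -217.4] [60.2 57.3] 89.0 14.5
gel 332 [441.3 342. ] [441.3 342.3] [46.1 46. ] 75.7 17.0
car 142 [459.5  45. ] [456.6  41.4] [43.1 35.5] 62.3 8.2
vial 44 [ 623.1 -134.9] [ 622.5 -135.2] [16.5 17.7] 43.7 51.8
wt 16 [596.1 154.8] [596.2 154.2] [9.3 8.6] 61.0 38.4
block 232 [598.7 290.6] [598.4 291. ] [45.8 46.6] 6.4 25.4
ring 269 [469.2 211.6] [468.4 210.8] [76.4 76.2] 43.7 8.5
nest 125 [468.2 -89.1] [467.1 -89. ] [67.2 66.6] 76.9 8.9
nestfloor 1203 [467.6 -89.4] [469.6 -90.3] [116.6 117.6] 47.8 3.6
fix 148 [610.8  16.5] [613.3  16.4] [67.9 49.1] 80.0 9.9
fixfl 537 [612.   19.4] [610.4  17.5] [94.1 86.1] 18.7 7.1
scene mat z [array([526.7, 106.2,  10.3]), array([ 530. , -147.7,    3.9]), array([640.2,  99.7,   5.4]), array([521.6, 306.5,  19.9])]
dish 274 [ 438.2 -218.2] [ 439.3 -219.8] [57.4 60.7] 31.3 16.6
gel 453 [442.  340.9] [442.9 340.2] [46.2 46.9] 76.5 18.3
car 155 [460.4  44. ] [462.6  42.8] [45.7 54.5] 9.3 8.8
vial 37 [ 623.6 -135.8] [ 623.7 -136.8] [17.7 19.9] 46.0 51.9
wt 15 [597.  154.1] [596.7 154.6] [ 7.5 10.9] 45.6 38.9
block 260 [599.1 289.2] [600.1 287.9] [48.1 47.7] 5.3 26.7
ring 593 [469.9 208.2] [473.1 206.1] [90.1 87.3] 30.9 7.8
nest 248 [467.8 -91.3] [467.  -92.8] [ 78.8 105. ] 70.9 8.4
nestfloor 1030 [467.3 -87.4] [468.7 -90.2] [118.7 117.9] 10.2 4.7
fix 277 [612.7  16.9] [611.3  15.2] [70.7 56. ] 78.6 10.0
fixfl 493 [609.9  20.4] [610.4  18.7] [97.4 95.5] 64.3 7.8
```

View pics/sc0.png

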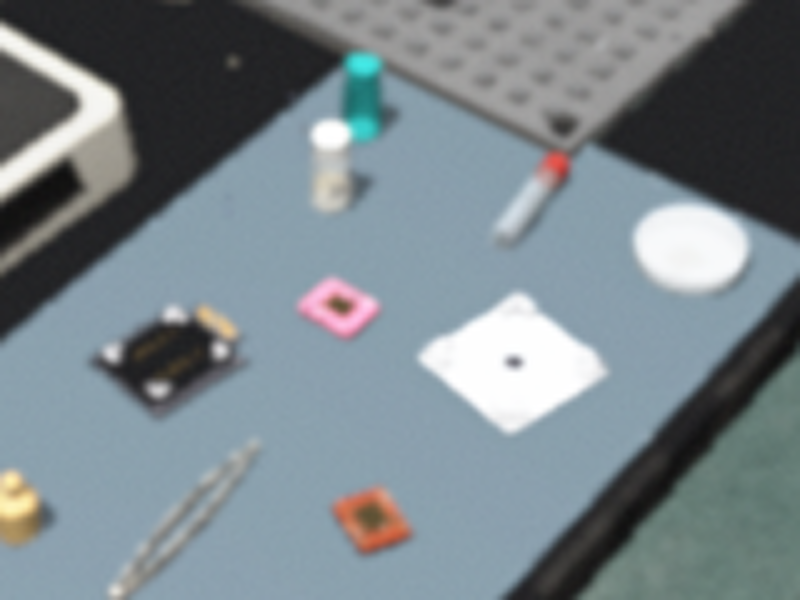

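View pics/sc1.png

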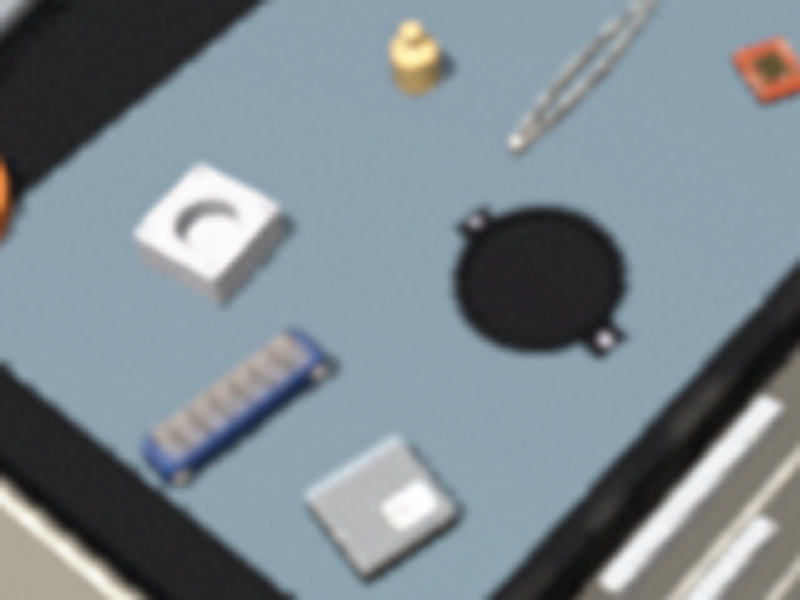

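Scene crops: the vial cap is at (332,130), the nest hole at (514,361), the carrier lid at (371,517) and the fixture's white corners centre on (166,352). The weight's knob is at (413,28), the ring's ears at (478,219) and (604,340), and the gel box at the bottom. Next I triangulate these.

```bash
python3 - <<'E'
from fit import *
T,S=load('top'),load('scene')
sx=800/140;sy=600/105
t=lambda i,x,y:((x+.5)/sx-.5+(112,252)[i],(y+.5)/sy-.5+125)
s=lambda i,x,y:((x+.5)/5-.5+(205,125)[i],(y+.5)/5-.5+(105,195)[i])
t0=lambda x,y:((x+.5)/1.5625-.5,(y+.5)/1.5625-.5)
Q=dict(vialcap=(t(1,479,146),s(0,332,130)),nesthole=(t(1,362,531),s(0,514,361)),car=(t(1,42.5,552),s(0,371,516)),
fix=(t(1,91,189),s(0,166,352)),knob=(t(0,572,232),s(1,413,28)),ring=(t0(298,343),s(1,541,279.5)),dish=(t0(577,357),s(0,691,243)),bore=(t(0,245,233),s(1,209,223)),
ftl=(t(1,47,140),s(0,113,352)),ftr=(t(1,150,153),s(0,173,315)),fbr=(t(1,132,240),s(0,221,350)),fbl=(t(1,36,223),s(0,158,390)))
for k,(a,b) in Q.items():
    X=tri(a,b,T,S); e=proj(T,X)[0]-a; print(k,X.round(1),'reproj',e.round(2))
# angle: colour-edge blobs on top view
c=T['color'].astype(int)
def rect(mask,z):
    p=np.array([px2w(T,u,v,z)[:2] for v,u in np.argwhere(mask)],np.float32); r=cv2.minAreaRect(p)
    # area-moment centre
    return len(p),p.mean(0).round(1),np.round(r[0],1),np.round(r[1],1),round(r[2],1)
def win(x,y,rad):
    P=cloud(T);return np.hypot(P[...,0]-x,P[...,1]-y)<rad
b,g,r=c[...,0],c[...,1],c[...,2]
print('car',rect(win(460,44,32)&(r-b>35),9))
print('car core',rect(win(460,44,32)&(r-b>10),9))
print('fix',rect(win(611,19,50)&(r+g+b<270)&(r-b<25),8))
print('nest',rect(win(468,-90,60)&(b>235),6))
print('ring',rect(win(470,208,60)&(r+g+b<330),8))
print('dish',rect(win(440,-218,45)&(r>215),12))
E
```

```text
vialcap [ 622.4 -134.3   59.8] reproj [0.14 0.17]
nesthole [467.6 -90.3  10.2] reproj [0.15 0.2 ]
car [461.6  44.   12.3] reproj [0.2  0.25]
fix [613.5  20.6  14.3] reproj [0.17 0.2 ]
knob [595.6 152.6  43.3] reproj [-0.06 -0.07]
ring [469.4 208.3   7.4] reproj [0.15 0.18]
dish [ 438.9 -218.    18.6] reproj [0.3  0.42]
bore [598.8 288.5  27.5] reproj [0.2  0.22]
ftl [634.4  38.7  15.7] reproj [0.13 0.16]
ftr [628.9  -4.2  13.4] reproj [-0.01 -0.01]
fbr [590.9   3.5  16.3] reproj [0.36 0.44]
fbl [599.6  43.8  13.4] reproj [0.23 0.27]
car (177, array([469. ,  52.7], dtype=float32), array([601.4, 216.6]), array([431. , 251.4]), 22.3)
car core (276, array([550.1, 112.9], dtype=float32), array([753.6, 186.3]), array([1047.3,  933.5]), 56.3)
fix (472, array([661.3,  17.6], dtype=float32), array([678.6,  13.8]), array([ 86.2, 175.6]), 72.6)
nest (790, array([468. , -89.8], dtype=float32), array([468.4, -89.8]), array([69.5, 70.5]), 77.1)
ring (862, array([469.7, 208.5], dtype=float32), array([470.2, 208.4]), array([76.9, 77.6]), 37.6)
dish (474, array([ 438.9, -218.8], dtype=float32), array([ 438.6, -219.4]), array([57.4, 56.2]), 43.7)
```

```bash
python3 - <<'E'
from fit import *
T=load('top');S=load('scene')
sx=800/140
t=lambda i,x,y,z:px2w(T,(x+.5)/sx-.5+(112,252)[i],(y+.5)/sx-.5+125,z)[:2]
F=[t(1,*p,8) for p in((35,120),(172,138),(150,265),(12,247))]
print('fix block',np.mean(F,0),[np.degrees(np.arctan2(*(b-a)[::-1])).round(1) for a,b in((F[0],F[1]),(F[3],F[2]),(F[0],F[3]),(F[1],F[2]))])
C=[t(1,*p,9) for p in((32,506),(89,539),(55,600),(0,580))]
print('car edges',np.round(C,1),[np.degrees(np.arctan2(*(b-a)[::-1])).round(1) for a,b in((C[0],C[1]),(C[1],C[2]))])
for n,f in(('top',T),('scene',S)):
    P=cloud(f);c=f['color'].astype(int)
    w=(np.hypot(P[...,0]-460,P[...,1]-44)<32)&(P[...,2]<60)&(c[...,2]-c[...,0]>5)
    p=np.array([px2w(f,u,v,8)[:2] for v,u in np.argwhere(w)],np.float32);r=cv2.minAreaRect(p);print('car',n,len(p),p.mean(0),r)
    w=(np.hypot(P[...,0]-611,P[...,1]-19)<45)&(P[...,2]<60)&(c.sum(-1)<330)&(c[...,2]-c[...,0]<25)
    p=np.array([px2w(f,u,v,8)[:2] for v,u in np.argwhere(w)],np.float32);print('fix',n,len(p),p.mean(0),cv2.minAreaRect(p))
    P2=topfit(f,460,44,8,30,2.5)
c=T['color']
cv2.imwrite('pics/car.png',np.hstack([cv2.resize(c[207:237,240:280],(400,300),interpolation=cv2.INTER_CUBIC),cv2.resize(S['color'][194:224,259:299],(400,300),interpolation=cv2.INTER_CUBIC)]))
E
```

```text
fix block [613.30852007  20.21916482] [np.float64(-98.6), np.float64(-98.6), np.float64(168.6), np.float64(168.9)]
car edges [[481.5  48.4]
 [467.1  24.8]
 [441.9  39.6]
 [450.7  62.5]] [np.float64(-121.2), np.float64(149.6)]
car top 191 [460.6564  44.5645] ((460.5985412597656, 44.25505828857422), (30.069786071777344, 35.40207290649414), 62.2733154296875)
fix top 358 [613.78235  21.03814] ((613.696044921875, 21.146728515625), (58.42826461791992, 49.7165641784668), 80.72582244873047)
car scene 169 [444.15143  63.86238] ((356.9041748046875, 167.22030639648438), (38.71142578125, 368.8546447753906), 39.90032958984375)
fix scene 290 [612.05096   21.101593] ((612.4773559570312, 19.647769927978516), (62.42890930175781, 55.085201263427734), 80.34113311767578)
```

View pics/car.png

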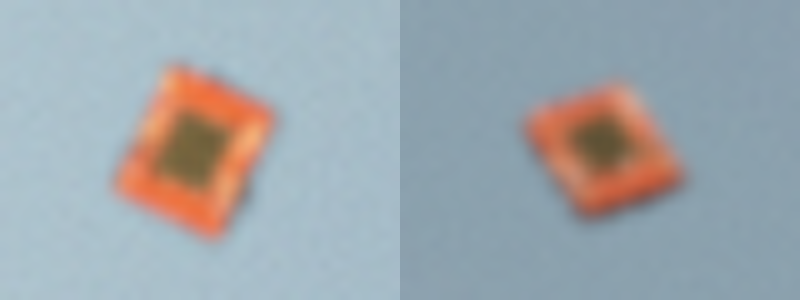

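The close crop shows the carrier's corners at (172,66), (277,112), (215,240) and (115,187). Its long side runs down-left, so its y axis is about 152° in the world frame. The fixture's y axis is about -99° (81° mod 180).

```bash
cat > plan.py <<'E'
from h import *
def plan(*wps,pos=None,psi=None):
    """wps: (x,y,z,psi) mm,deg of tool y axis. prints tool-frame totals & rows; turn first, then translate"""
    s=manip.state();R=np.array(s['tcp_rot']);p=np.array(s['position']) if pos is None else np.array(pos,float)
    a=np.degrees(np.arctan2(R[1,1],R[0,1])) if psi is None else psi
    print('now t%.1f'%s['time_s'],p.round(1),'psi %.1f'%a,'w %.1f ff %.1f'%(s['gripper_width'],s['finger_force']),'F',np.round(s['force'],1),'tilt',np.round(R[:2,2],4),'q',np.round(s['qpos'],2))
    for x,y,z,b in wps:
        turn=-((b-a+180)%360-180); c=np.radians(b)
        d=np.array([x,y,z])-p; ty=np.array([np.cos(c),np.sin(c)]);tx=np.array([-ty[1],ty[0]])
        # tool x = psi+90 (z down)
        t=np.array([d[:2]@tx,d[:2]@ty,-d[2]])/10; n=max(1,int(np.ceil(np.linalg.norm(t)*10/40)))
        print('turn %.2f (%d rows of %.2f)'%(turn,np.ceil(abs(turn)/7),turn/max(1,np.ceil(abs(turn)/7))),'| shift cm',t.round(2),'%d rows of'%n,(t/n).round(3))
        p=np.array([x,y,z],float);a=b
E
python3 -c "
from plan import *
plan((470,-350,150,-117.7),(460.6,44.3,60,-117.7))"
```

```text
now t0.1 [ 185.7 -648.3  230.1] psi -74.0 w 85.3 ff 0.0 F [-0.3 -0.1  0.6] tilt [-0.0003  0.0022] q [-1.44  0.29  1.58  0.    1.28 -0.15]
turn 43.67 (7 rows of 6.24) | shift cm [ 11.3  -39.63   8.01] 11 rows of [ 1.028 -3.603  0.728]
turn -0.00 (0 rows of -0.00) | shift cm [-19.16 -34.47   9.  ] 11 rows of [-1.742 -3.134  0.818]
```

Emit:
move_arm(
  increments=[
    [[0, 0, 0, 6.24, -1], [0, 0, 0, 6.24, -1], [0, 0, 0, 6.24, -1], [0, 0, 0, 6.24, -1], [0, 0, 0, 6.24, -1], [0, 0, 0, 6.24, -1], [0, 0, 0, 6.24, -1], [0, 0, 0, 0, -1]],
  ],
  squeeze=30,
)

```text
time_s: 0.77
position: [185.7, -648.6, 230.5]
tcp_rot: [[0.884, -0.467, -0.0], [-0.467, -0.884, 0.001], [-0.001, -0.001, -1.0]]
force: [0.5, 0.7, 1.2]
gripper_width: 85.3
finger_force: 0.0
```

Emit:
move_arm(
  increments=[
    [[1.03, -3.6, 0.73, 0, -1], [1.03, -3.6, 0.73, 0, -1], [1.03, -3.6, 0.73, 0, -1], [1.03, -3.6, 0.73, 0, -1], [1.03, -3.6, 0.73, 0, -1], [1.03, -3.6, 0.73, 0, -1], [1.03, -3.6, 0.73, 0, -1], [1.03, -3.6, 0.73, 0, -1], [1.03, -3.6, 0.73, 0, -1], [1.03, -3.6, 0.73, 0, -1], [1.03, -3.6, 0.73, 0, -1], [0, 0, 0, 0, -1]],
  ],
)

```text
time_s: 1.77
position: [472.7, -345.3, 148.8]
tcp_rot: [[0.889, -0.457, -0.001], [-0.457, -0.889, 0.005], [-0.003, -0.004, -1.0]]
force: [-1.1, 0.5, -0.3]
gripper_width: 85.8
finger_force: 0.0
```

```bash
python3 -c "
from plan import *
plan((460.6,44.3,60,-117.7))"
```

```text
now t1.8 [ 472.7 -345.3  148.8] psi -117.2 w 85.8 ff 0.0 F [-1.1  0.5 -0.3] tilt [-0.0012  0.0047] q [-0.81  0.17  1.87  0.    1.1   1.24]
turn 0.49 (1 rows of 0.49) | shift cm [-19.18 -33.94   8.88] 10 rows of [-1.918 -3.394  0.888]
```

Emit:
move_arm(
  increments=[
    [[-1.74, -3.13, 0.82, 0, -0.2], [-1.74, -3.13, 0.82, 0, -0.2], [-1.74, -3.13, 0.82, 0, -0.2], [-1.74, -3.13, 0.82, 0, -0.2], [-1.74, -3.13, 0.82, 0, -0.2], [-1.74, -3.13, 0.82, 0, -0.2], [-1.74, -3.13, 0.82, 0, -0.2], [-1.74, -3.13, 0.82, 0, -0.2], [-1.74, -3.13, 0.82, 0, -0.2], [-1.74, -3.13, 0.82, 0, -0.2], [-1.74, -3.13, 0.82, 0, -0.2], [0, 0, 0, 0, -0.2]],
  ],
)

```text
time_s: 2.77
position: [458.3, 47.4, 58.9]
tcp_rot: [[0.889, -0.458, -0.004], [-0.458, -0.889, 0.002], [-0.005, 0.0, -1.0]]
force: [-0.5, -0.1, -0.2]
gripper_width: 51.3
finger_force: 0.0
```

Emit:
move_arm(
  increments=[
    [[0, 0, 0, 0, -0.2], [0, 0, 0, 0, -0.2], [0, 0, 0, 0, -0.2]],
  ],
)

```text
time_s: 3.02
position: [461.4, 41.7, 61.3]
tcp_rot: [[0.885, -0.465, 0.001], [-0.465, -0.885, -0.0], [0.001, -0.0, -1.0]]
force: [0.5, 0.2, 0.1]
gripper_width: 51.3
finger_force: 0.0
```

```bash
python3 -c "
from fit import *
from plan import plan
plan((460.6,44.3,3.5,-117.7))
f=grab('top');c=f['color'];g=grab('scene')['color']
cv2.imwrite('pics/h1.png',np.hstack([cv2.resize(c[195:245,230:290],(400,333),interpolation=cv2.INTER_CUBIC),cv2.resize(g[170:220+10,245:317],(400,333),interpolation=cv2.INTER_CUBIC)]))"
```

```text
now t3.0 [461.4  41.7  61.3] psi -117.7 w 51.3 ff 0.0 F [0.5 0.2 0.1] tilt [ 0.001  -0.0004] q [-0.13  0.04  2.2  -0.    0.9   1.93]
turn -0.03 (1 rows of -0.03) | shift cm [-0.19 -0.19  5.78] 2 rows of [-0.097 -0.095  2.89 ]
```

View pics/h1.png

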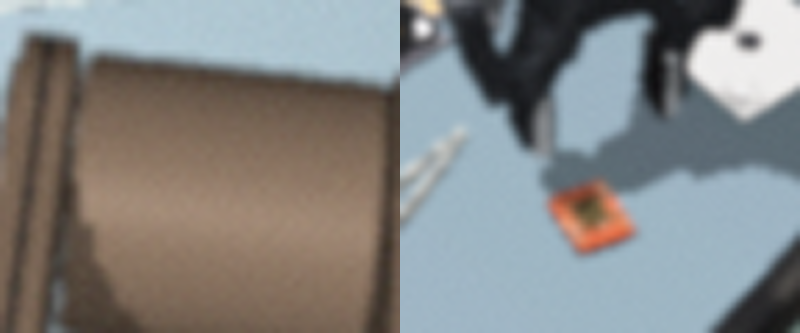

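The scene crop shows the open fingers above the carrier, with the arm hiding it from the top camera. I descend.

Emit:
move_arm(
  increments=[
    [[-0.1, -0.1, 2, 0, -0.2], [-0.1, -0.1, 2, 0, -0.2], [0, 0, 1, 0, -0.2], [0, 0, 0, 0, -0.2], [0, 0, 0, 0, -0.2], [0, 0, 0, 0, -0.2], [0, 0, 0, 0, -0.2]],
  ],
)

```text
time_s: 3.7
position: [461.1, 45.2, 12.0]
tcp_rot: [[0.885, -0.465, 0.002], [-0.465, -0.885, -0.0], [0.002, -0.001, -1.0]]
force: [0.4, 0.4, 0.7]
gripper_width: 51.4
finger_force: 0.0
```

```bash
python3 -c "
from plan import *
plan((460.6,44.3,3.5,-117.7))"
```

```text
now t3.7 [461.1  45.2  12. ] psi -117.7 w 51.4 ff 0.0 F [0.4 0.4 0.7] tilt [ 0.0023 -0.0003] q [-0.12  0.14  2.22 -0.    0.79  1.93]
turn -0.02 (1 rows of -0.02) | shift cm [-0.    0.1   0.85] 1 rows of [-0.004  0.103  0.847]
```

Emit:
move_arm(
  increments=[
    [[0, 0.05, 0.4, 0, -0.2], [0, 0, 0.4, 0, -0.2], [0, 0, 0, 0, 0.1], [0, 0, 0, 0, 0.6], [0, 0, 0, 0, 1], [0, 0, 0, 0, 1], [0, 0, 0, 0, 1], [0, 0, 0, 0, 1], [0, 0, 0, 0, 1]],
  ],
  squeeze=30,
)

```text
time_s: 4.45
position: [459.7, 45.1, 2.8]
tcp_rot: [[0.885, -0.465, -0.0], [-0.465, -0.885, 0.0], [-0.0, 0.0, -1.0]]
force: [0.1, 0.3, 0.0]
gripper_width: 26.7
finger_force: 29.5
```

Emit:
move_arm(
  increments=[
    [[0, 0, -1, 0, 1], [0, 0, -2, 0, 1], [0, 0, -2, 0, 1], [0, 0, 0, 0, 1], [0, 0, 0, 0, 1]],
  ],
)

```text
time_s: 4.87
position: [461.0, 44.9, 54.5]
tcp_rot: [[0.885, -0.465, 0.004], [-0.465, -0.885, -0.0], [0.004, -0.001, -1.0]]
force: [-0.5, -0.2, 0.0]
gripper_width: 26.6
finger_force: 29.6
```

```bash
python3 -c "
from plan import *
plan((613,20.3,54,-9))"
```

```text
now t4.9 [461.   44.9  54.5] psi -117.7 w 26.6 ff 29.6 F [-0.5 -0.2  0. ] tilt [ 0.0038 -0.0004] q [-0.12  0.05  2.21  0.    0.88  1.93]
turn -108.70 (16 rows of -6.79) | shift cm [-0.06 15.39  0.05] 4 rows of [-0.014  3.849  0.013]
```

Emit:
move_arm(
  increments=[
    [[0, 0, 0, -6.8, 1], [0, 0, 0, -6.8, 1], [0, 0, 0, -6.8, 1], [0, 0, 0, -6.8, 1], [0, 0, 0, -6.8, 1], [0, 0, 0, -6.8, 1], [0, 0, 0, -6.8, 1], [0, 0, 0, -6.8, 1], [0, 0, 0, -6.8, 1], [0, 0, 0, -6.8, 1], [0, 0, 0, -6.8, 1], [0, 0, 0, -6.8, 1]],
  ],
)

```text
time_s: 5.87
position: [458.7, 45.2, 51.7]
tcp_rot: [[0.585, 0.811, -0.002], [0.811, -0.585, 0.0], [-0.001, -0.002, -1.0]]
force: [-0.3, -0.1, -0.1]
gripper_width: 27.0
finger_force: 29.6
```

Emit:
move_arm(
  increments=[
    [[0, 0, 0, -6.8, 1], [0, 0, 0, -6.8, 1], [0, 0, 0, -6.8, 1], [0, 0, 0, -6.7, 1], [0, 3.85, 0, 0, 1], [0, 3.85, 0, 0, 1], [0, 3.85, 0, 0, 1], [0, 3.85, 0, 0, 1], [0, 0, 0, 0, 1], [0, 0, 0, 0, 1], [0, 0, 0, 0, 1]],
  ],
)

```text
time_s: 6.78
position: [610.2, 21.2, 51.1]
tcp_rot: [[0.157, 0.988, -0.004], [0.988, -0.157, 0.001], [-0.0, -0.004, -1.0]]
force: [0.1, 0.8, -0.5]
gripper_width: 26.7
finger_force: 29.7
```

```bash
python3 -c "
from plan import *
plan((613,20.3,10,-9))
f=grab('top');c=f['color'];g=grab('scene')['color']
cv2.imwrite('pics/h2.png',np.hstack([cv2.resize(c[130:190,235:307],(400,333),interpolation=cv2.INTER_CUBIC),cv2.resize(g[150:200,208:268],(400,333),interpolation=cv2.INTER_CUBIC)]))"
```

```text
now t6.8 [610.2  21.2  51.1] psi -9.0 w 26.7 ff 29.7 F [ 0.1  0.8 -0.5] tilt [-0.004   0.0006] q [-0.13  0.35  1.85  0.    0.94  0.03]
turn -0.01 (1 rows of -0.01) | shift cm [-0.04  0.29  4.11] 2 rows of [-0.022  0.147  2.053]
```

View pics/h2.png

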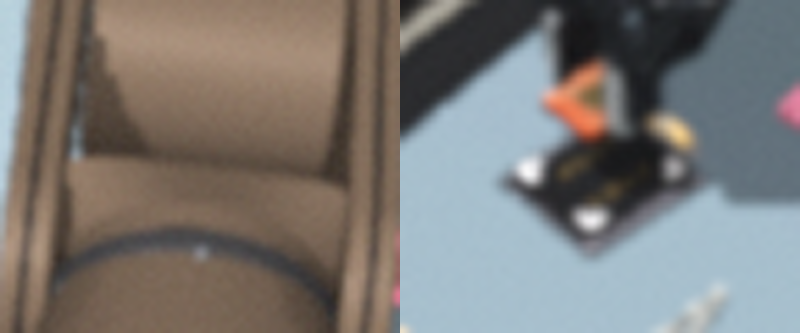

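The scene crop shows the carrier gripped flat above the fixture. I lower it to just above the corners and settle.

Emit:
move_arm(
  increments=[
    [[0, 0.15, 1.5, 0, 1], [0, 0, 1.5, 0, 1], [0, 0, 0, 0, 1], [0, 0, 0, 0, 1], [0, 0, 0, 0, 1], [0, 0, 0, 0, 1]],
  ],
)

```text
time_s: 7.38
position: [613.8, 20.8, 24.1]
tcp_rot: [[0.156, 0.988, 0.002], [0.988, -0.156, -0.0], [0.0, 0.002, -1.0]]
force: [0.6, -0.1, 0.1]
gripper_width: 27.1
finger_force: 29.7
```

```bash
python3 -c "
from plan import *
plan((613,20.3,10,-9));manip.grab_frame('scene');plan((613,20.3,10,-9));manip.grab_frame('scene');plan((613,20.3,10,-9))"
```

```text
now t7.4 [613.8  20.8  24.1] psi -9.0 w 27.1 ff 29.7 F [ 0.6 -0.1  0.1] tilt [ 0.0019 -0.0002] q [-0.13  0.4   1.85  0.    0.89  0.03]
turn 0.00 (1 rows of 0.00) | shift cm [-0.06 -0.07  1.41] 1 rows of [-0.058 -0.073  1.412]
now t7.4 [613.9  20.7  24.1] psi -9.0 w 26.9 ff 29.7 F [0.7 0.7 0.2] tilt [ 0.002  -0.0003] q [-0.13  0.4   1.85  0.    0.89  0.03]
turn 0.00 (1 rows of 0.00) | shift cm [-0.06 -0.08  1.41] 1 rows of [-0.058 -0.085  1.413]
now t7.5 [614.   20.7  24. ] psi -9.0 w 27.0 ff 29.7 F [-0.1 -0.5 -0.2] tilt [ 0.0019 -0.0003] q [-0.13  0.4   1.85  0.    0.89  0.03]
turn -0.00 (1 rows of -0.00) | shift cm [-0.05 -0.09  1.4 ] 1 rows of [-0.054 -0.089  1.405]
```

Emit:
move_arm(
  increments=[
    [[0, -0.05, 0.7, 0, 1], [0, 0, 0.6, 0, 1], [0, 0, 0, 0, 1], [0, 0, 0, 0, 1], [0, 0, 0, 0, 1], [0, 0, 0, 0, 1]],
  ],
)

```text
time_s: 7.98
position: [612.6, 20.9, 9.5]
tcp_rot: [[0.157, 0.988, -0.001], [0.988, -0.157, 0.0], [0.0, -0.001, -1.0]]
force: [-0.1, -0.6, -0.3]
gripper_width: 26.8
finger_force: 29.7
```

```bash
python3 -c "
from plan import *
plan((613,20.3,9.3,-9))"
```

```text
now t8.0 [612.6  20.9   9.5] psi -9.0 w 26.8 ff 29.7 F [-0.1 -0.6 -0.3] tilt [-0.0007  0.0001] q [-0.13  0.42  1.85  0.    0.87  0.03]
turn -0.01 (1 rows of -0.01) | shift cm [-0.05  0.05  0.02] 1 rows of [-0.048  0.05   0.021]
```

Emit:
move_arm(
  increments=[
    [[0, 0, 0.06, 0, 1], [0, 0, 0, 0, 1], [0, 0, 0, 0, 0.6], [0, 0, 0, 0, 0.1], [0, 0, 0, 0, 0.0], [0, 0, 0, 0, 0.0], [0, 0, 0, 0, 0.0]],
  ],
)

```text
time_s: 8.57
position: [612.9, 20.8, 9.3]
tcp_rot: [[0.157, 0.988, 0.0], [0.988, -0.157, 0.0], [0.0, 0.0, -1.0]]
force: [-0.4, -0.2, -0.1]
gripper_width: 42.9
finger_force: 0.0
```

Emit:
move_arm(
  increments=[
    [[0, 0, -1, 0, 0], [0, 0, -3, 0, 0], [0, 0, -4, 0, -0.2], [0, 0, -2, 0, -0.2]],
  ],
)

```text
time_s: 8.9
position: [614.9, 20.6, 114.3]
tcp_rot: [[0.156, 0.988, 0.006], [0.988, -0.156, -0.001], [0.0, 0.006, -1.0]]
force: [1.2, -0.2, 1.1]
gripper_width: 51.4
finger_force: 0.0
```

```bash
python3 -c "
from plan import *
plan((596.3,154,110,-9),(596.3,154,5,-9))"
```

```text
now t8.9 [614.9  20.6 114.3] psi -9.0 w 51.4 ff 0.0 F [ 1.2 -0.2  1.1] tilt [ 0.0059 -0.0007] q [-0.13  0.27  1.82  0.    1.04  0.03]
turn -0.00 (1 rows of -0.00) | shift cm [12.88 -3.92  0.43] 4 rows of [ 3.221 -0.981  0.108]
turn 0.00 (0 rows of 0.00) | shift cm [ 0.   0.  10.5] 3 rows of [0.  0.  3.5]
```

Emit:
move_arm(
  increments=[
    [[3.22, -0.96, 0, 0, -0.2], [3.22, -0.96, 0, 0, -0.2], [3.22, -0.96, 0, 0, -0.2], [3.22, -0.96, 0, 0, -0.2], [0, 0, 2, 0, -0.2], [0, 0, 2, 0, -0.2], [0, 0, 0, 0, -0.2], [0, 0, 0, 0, -0.2], [0, 0, 0, 0, -0.2], [0, 0, 0, 0, -0.2]],
  ],
)

```text
time_s: 9.73
position: [596.3, 153.7, 71.0]
tcp_rot: [[0.157, 0.988, 0.003], [0.988, -0.157, 0.0], [0.001, 0.003, -1.0]]
force: [0.8, 0.8, -0.9]
gripper_width: 51.2
finger_force: 0.0
```

```bash
python3 -c "
from fit import *
from plan import plan
plan((596.3,154,5,-9))
f=grab('top');c=f['color'];S=grab('scene');g=S['color']
P=cloud(S);m=(np.hypot(P[...,0]-613,P[...,1]-20)<30)&(g[...,2].astype(int)-g[...,0]>25)
p=np.array([px2w(S,u,v,14)[:2] for v,u in np.argwhere(m)],np.float32);print(len(p),p.mean(0),cv2.minAreaRect(p))
cv2.imwrite('pics/h3.png',np.hstack([cv2.resize(c[130:190,235:307],(400,333),interpolation=cv2.INTER_CUBIC),cv2.resize(g[150:210,188:260],(400,333),interpolation=cv2.INTER_CUBIC)]))"
```

```text
now t9.7 [596.3 153.7  71. ] psi -9.1 w 51.2 ff 0.0 F [ 0.8  0.8 -0.9] tilt [0.0028 0.0003] q [0.09 0.33 1.83 0.   0.97 0.25]
turn -0.05 (1 rows of -0.05) | shift cm [ 0.03 -0.01  6.6 ] 2 rows of [ 0.016 -0.004  3.302]
134 [613.2376   21.94657] ((612.881591796875, 21.637929916381836), (38.09311294555664, 35.64044189453125), 75.38773345947266)
```

View pics/h3.png

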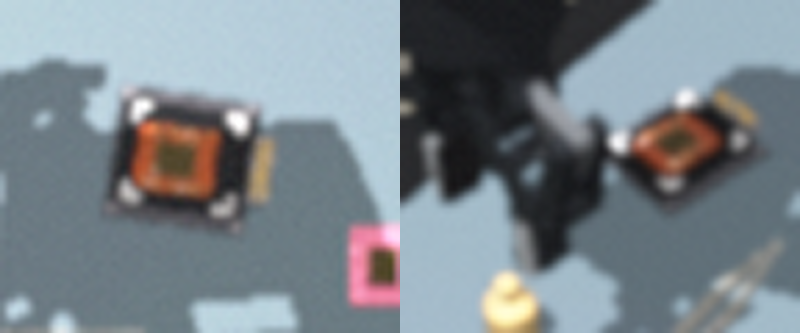

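The carrier lies flat in the pocket with its long side along the pocket. It is slightly off toward the end away from the header. The weight stands below the open fingers at (510,300). I quantify the offset.

```bash
python3 -c "
from fit import *
f=load('top')
k=lambda x,y,z:px2w(f,(x+.5)/400*72-.5+235,(y+.5)/333*60-.5+130,z)[:2]
co=np.array([k(x,y,12) for x,y in((142,107),(236,121),(223,206),(130,190))]);print('corners',co.mean(0))
ca=np.array([k(x,y,15) for x,y in((136,122),(222,125),(213,198),(133,186))]);print('carrier',ca.round(1),ca.mean(0),'lid',k(177,160,15))
g=f['color'].astype(int);P=cloud(f);m=(np.hypot(P[...,0]-613,P[...,1]-20)<30)&(g[...,2]-g[...,0]>40)
p=np.array([px2w(f,u,v,15)[:2] for v,u in np.argwhere(m)],np.float32);print(len(p),p.mean(0),cv2.minAreaRect(p))
q=P[m];A=np.c_[q[:,:2]-q[:,:2].mean(0),np.ones(len(q))];print('plane',np.linalg.lstsq(A,q[:,2],rcond=None)[0])
"
```

```text
corners [614.21786176  20.9399118 ]
carrier [[629.   40.9]
 [627.    3.8]
 [595.4   8.4]
 [601.3  42.8]] [613.14643855  23.98436943] lid [612.15462497  23.57649081]
176 [612.54877   24.183516] ((612.9946899414062, 24.49976348876953), (36.96237564086914, 30.988731384277344), 80.71436309814453)
plane [-0.11266297  0.0313903  12.25845273]
```

```bash
python3 -c "
from fit import *
for n in('top','scene'):
  for nm,x,y,ch in(('car',613,22,2),('pink',565,-67,2)):
    f=load(n);g=f['color'].astype(int);P=cloud(f);d=g[...,2]-(g[...,0] if nm=='car' else g[...,1])
    m=(np.hypot(P[...,0]-x,P[...,1]-y)<25)&(d>(40 if n=='top' else 25))&(P[...,2]<40)
    q=P[m];o=q[:,:2].mean(0);A=np.c_[q[:,:2]-o,np.ones(len(q))];s,r,_,_=np.linalg.lstsq(A,q[:,2],rcond=None);print(n,nm,len(q),o.round(1),s.round(3),'rms',(r/len(q))**.5)
"
```

```text
top car 176 [612.9  24.1] [-0.113  0.031 12.258] rms [2.93733026]
top pink 133 [564.6 -64.5] [0.011 0.034 7.393] rms [1.8759606]
scene car 132 [612.9  22.4] [-0.042  0.038 14.248] rms [2.67800696]
scene pink 117 [564.5 -66.6] [-2.000e-03  0.000e+00  8.616e+00] rms [2.4156568]
```

Emit:
move_arm(
  increments=[
    [[0, 0, 3, 0, -0.2], [0, 0, 2.6, 0, -0.2], [0, 0, 1, 0, -0.2], [0, 0, 0, 0, 0.1], [0, 0, 0, 0, 0.6], [0, 0, 0, 0, 1], [0, 0, 0, 0, 1], [0, 0, 0, 0, 1], [0, 0, 0, 0, 1], [0, 0, 0, 0, 1]],
  ],
  squeeze=35,
)

```text
time_s: 10.67
position: [595.8, 154.2, 4.5]
tcp_rot: [[0.156, 0.988, 0.002], [0.988, -0.156, 0.0], [0.0, 0.002, -1.0]]
force: [-0.4, 0.4, 4.0]
gripper_width: 21.8
finger_force: 34.6
```

Emit:
move_arm(
  increments=[
    [[0, 0, -1, 0, 1], [0, 0, -2, 0, 1], [0, 0, -3, 0, 1], [0, 0, 0, 0, 1], [0, 0, 0, 0, 1]],
  ],
)

```text
time_s: 11.08
position: [596.8, 154.2, 66.1]
tcp_rot: [[0.156, 0.988, 0.005], [0.988, -0.156, 0.0], [0.001, 0.005, -1.0]]
force: [0.1, 1.1, -0.2]
gripper_width: 22.1
finger_force: 34.5
```

```bash
python3 -c "
from plan import *
plan((612.8,23,65,-9),(612.8,23,18.5,-9))"
```

```text
now t11.1 [596.8 154.2  66.1] psi -9.0 w 22.1 ff 34.5 F [ 0.1  1.1 -0.2] tilt [0.0052 0.0005] q [0.09 0.34 1.84 0.   0.96 0.25]
turn -0.00 (1 rows of -0.00) | shift cm [-12.71   3.63   0.11] 4 rows of [-3.178  0.907  0.027]
turn 0.00 (0 rows of 0.00) | shift cm [0.   0.   4.65] 2 rows of [0.    0.    2.325]
```

Emit:
move_arm(
  increments=[
    [[-3.18, 0.91, 0, 0, 1], [-3.18, 0.91, 0, 0, 1], [-3.18, 0.91, 0, 0, 1], [-3.18, 0.91, 0, 0, 1], [0, 0, 2, 0, 1], [0, 0, 2, 0, 1], [0, 0, 0, 0, 1], [0, 0, 0, 0, 1], [0, 0, 0, 0, 1], [0, 0, 0, 0, 1], [0, 0, 0, 0, 1]],
  ],
)

```text
time_s: 12.0
position: [612.0, 23.1, 24.6]
tcp_rot: [[0.156, 0.988, 0.002], [0.988, -0.156, -0.0], [0.0, 0.002, -1.0]]
force: [0.1, 0.3, -0.2]
gripper_width: 22.3
finger_force: 34.5
```

```bash
python3 -c "
from plan import *
plan((612.8,23,18,-9))
g=grab('scene')['color']
cv2.imwrite('pics/h4.png',cv2.resize(g[140:200,200:272],(600,500),interpolation=cv2.INTER_CUBIC))"
```

```text
now t12.0 [612.   23.1  24.6] psi -9.0 w 22.3 ff 34.5 F [ 0.1  0.3 -0.2] tilt [ 0.0023 -0.0003] q [-0.13  0.4   1.85  0.    0.89  0.03]
turn 0.04 (1 rows of 0.04) | shift cm [0.   0.08 0.66] 1 rows of [0.003 0.079 0.657]
```

View pics/h4.png

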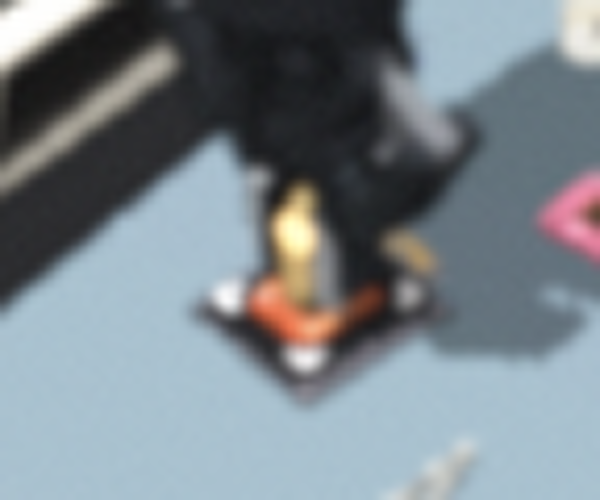

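The weight hangs upright over the middle of the carrier, near (297,300). I lower it gently.

Emit:
move_arm(
  increments=[
    [[0, 0.05, 0.3, 0, 1], [0, 0, 0.3, 0, 1], [0, 0, 0, 0, 1], [0, 0, 0, 0, 1], [0, 0, 0, 0, 1], [0, 0, 0, 0, 1]],
  ],
)

```text
time_s: 12.55
position: [611.7, 22.6, 17.2]
tcp_rot: [[0.157, 0.988, 0.0], [0.988, -0.157, -0.0], [-0.0, 0.0, -1.0]]
force: [-0.1, 0.1, -0.1]
gripper_width: 22.3
finger_force: 34.5
```

Emit:
move_arm(
  increments=[
    [[0, 0, 0.05, 0, 1], [0, 0, 0, 0, 1], [0, 0, 0, 0, 1]],
  ],
)

```text
time_s: 12.8
position: [611.6, 22.6, 16.7]
tcp_rot: [[0.157, 0.988, -0.0], [0.988, -0.157, 0.0], [0.0, -0.0, -1.0]]
force: [0.2, -0.2, -1.1]
gripper_width: 22.1
finger_force: 34.5
```

Emit:
move_arm(
  increments=[
    [[0, 0, 0.05, 0, 1], [0, 0, 0, 0, 1], [0, 0, 0, 0, 1]],
  ],
)

```text
time_s: 13.05
position: [611.7, 22.6, 16.5]
tcp_rot: [[0.157, 0.988, 0.0], [0.988, -0.157, -0.0], [0.0, 0.0, -1.0]]
force: [-0.7, 0.3, 0.7]
gripper_width: 21.9
finger_force: 34.7
```

Emit:
move_arm(
  increments=[
    [[0, 0, 0.05, 0, 1], [0, 0, 0, 0, 1], [0, 0, 0.05, 0, 1], [0, 0, 0, 0, 1], [0, 0, 0, 0, 1]],
  ],
)

```text
time_s: 13.47
position: [611.7, 22.6, 16.5]
tcp_rot: [[0.156, 0.988, -0.0], [0.988, -0.156, -0.0], [-0.0, -0.0, -1.0]]
force: [-4.1, -0.3, 7.8]
gripper_width: 22.0
finger_force: 35.3
```

Contact (7.8 N). I release and retreat.

Emit:
move_arm(
  increments=[
    [[0, 0, -0.05, 0, 1], [0, 0, 0, 0, 1], [0, 0, 0, 0, 0.4], [0, 0, 0, 0, 0.2], [0, 0, 0, 0, 0], [0, 0, 0, 0, 0], [0, 0, 0, 0, 0]],
  ],
)

```text
time_s: 14.05
position: [611.5, 22.6, 15.4]
tcp_rot: [[0.157, 0.988, -0.0], [0.988, -0.157, 0.0], [0.0, -0.0, -1.0]]
force: [-0.7, 0.2, -0.0]
gripper_width: 43.1
finger_force: 0.0
```

Emit:
move_arm(
  increments=[
    [[0, 0, -1, 0, 0], [0, 0, -3, 0, 0], [0, 0, -4, 0, 0], [0, 0, -3, 0, 0]],
  ],
)

```text
time_s: 14.38
position: [612.1, 22.6, 128.6]
tcp_rot: [[0.157, 0.988, 0.002], [0.988, -0.157, -0.0], [0.0, 0.002, -1.0]]
force: [0.6, 0.9, 0.3]
gripper_width: 42.7
finger_force: 0.0
```

```bash
python3 -c "
from plan import *
from fit import *
plan((622.8,-135.3,122,-9),(622.8,-135.3,22,23))
f=grab('scene');P=cloud(f);m=(np.hypot(P[...,0]-646,P[...,1]+194)<30)&(P[...,2]>46)&(P[...,2]<60);print('teal',P[m].mean(0))
m=(np.hypot(P[...,0]-623,P[...,1]+135)<25)&(P[...,2]>46)&(P[...,2]<60);print('vial',P[m].mean(0))
m=(np.hypot(P[...,0]-612,P[...,1]-23)<15)&(P[...,2]>45)&(P[...,2]<60);print('wt',m.sum(),P[m].mean(0))
m=(np.hypot(P[...,0]-612,P[...,1]-23)<18)&(P[...,2]>28)&(P[...,2]<60);print('wt',m.sum(),P[m].mean(0),P[m][:,2].max())
"
```

```text
now t14.4 [612.1  22.6 128.6] psi -9.0 w 42.7 ff 0.0 F [0.6 0.9 0.3] tilt [ 0.0016 -0.0002] q [-0.13  0.25  1.82  0.    1.07  0.03]
turn -0.00 (1 rows of -0.00) | shift cm [-15.43   3.53   0.66] 4 rows of [-3.857  0.882  0.164]
turn -32.00 (5 rows of -6.40) | shift cm [ 0.  0. 10.] 3 rows of [0.    0.    3.333]
teal [ 647.40360009 -196.20782499   51.72522511]
vial [ 623.24861232 -135.04795817   51.93732579]
wt 14 [610.97261014  22.57852118  51.37381942]
wt 73 [608.5665124   25.65254486  40.63072982] 53.718524305246405
```

Emit:
move_arm(
  increments=[
    [[-3.86, 0.88, 0, 0, -0.2], [-3.86, 0.88, 0, 0, -0.2], [-3.86, 0.88, 0, 0, -0.2], [-3.86, 0.88, 0, 0, -0.2], [0, 0, 2, 0, -0.2], [0, 0, 2, 0, -0.2], [0, 0, 0, 0, -0.2], [0, 0, 0, 0, -0.2], [0, 0, 0, 0, -0.2], [0, 0, 0, 0, -0.2]],
  ],
)

```text
time_s: 15.27
position: [623.3, -135.2, 87.6]
tcp_rot: [[0.156, 0.988, 0.003], [0.988, -0.156, -0.001], [-0.001, 0.003, -1.0]]
force: [-0.3, 0.1, 0.5]
gripper_width: 50.8
finger_force: 0.0
```

```bash
python3 -c "
from plan import *
plan((623,-135,22,-9))"
```

```text
now t15.3 [ 623.3 -135.2   87.6] psi -9.0 w 50.8 ff 0.0 F [-0.3  0.1  0.5] tilt [ 0.0026 -0.001 ] q [-0.37  0.35  1.77  0.    1.01 -0.22]
turn 0.05 (1 rows of 0.05) | shift cm [ 0.01 -0.03  6.56] 2 rows of [ 0.006 -0.015  3.278]
```

Emit:
move_arm(
  increments=[
    [[0, 0, 2.5, 0, -0.2], [0, 0, 2.5, 0, -0.2], [0, 0, 1.5, 0, -0.2], [0, 0, 0, 0, -0.2], [0, 0, 0, 0, 0.1], [0, 0, 0, 0, 0.4], [0, 0, 0, 0, 1], [0, 0, 0, 0, 1], [0, 0, 0, 0, 1], [0, 0, 0, 0, 1], [0, 0, 0, 0, 1]],
  ],
  squeeze=25,
)

```text
time_s: 16.18
position: [623.6, -135.9, 22.7]
tcp_rot: [[0.157, 0.988, 0.003], [0.988, -0.157, -0.001], [-0.001, 0.003, -1.0]]
force: [-0.1, 0.1, 5.7]
gripper_width: 22.1
finger_force: 25.6
```

Emit:
move_arm(
  increments=[
    [[0, 0, -1, 0, 1], [0, 0, -2, 0, 1], [0, 0, -3, 0, 1], [0, 0, -3, 0, 1], [0, 0, -2, 0, 1], [0, 0, 0, 0, 1], [0, 0, 0, 0, 1]],
  ],
)

```text
time_s: 16.77
position: [622.8, -135.6, 132.4]
tcp_rot: [[0.157, 0.988, 0.003], [0.988, -0.157, -0.001], [-0.001, 0.003, -1.0]]
force: [-0.1, 0.3, -0.2]
gripper_width: 21.9
finger_force: 25.1
```

```bash
python3 -c "
from plan import *
plan((599,290,125,-9),(599,290,50,-9))
g=grab('scene')['color']
cv2.imwrite('pics/h5.png',cv2.resize(g[90:180,215:323],(600,500),interpolation=cv2.INTER_CUBIC))"
```

```text
now t16.8 [ 622.8 -135.6  132.4] psi -9.0 w 21.9 ff 25.1 F [-0.1  0.3 -0.2] tilt [ 0.0026 -0.0011] q [-0.37  0.3   1.75 -0.    1.09 -0.22]
turn -0.00 (1 rows of -0.00) | shift cm [41.67 -9.01  0.74] 11 rows of [ 3.788 -0.819  0.067]
turn 0.00 (0 rows of 0.00) | shift cm [0.  0.  7.5] 2 rows of [0.   0.   3.75]
```

View pics/h5.png

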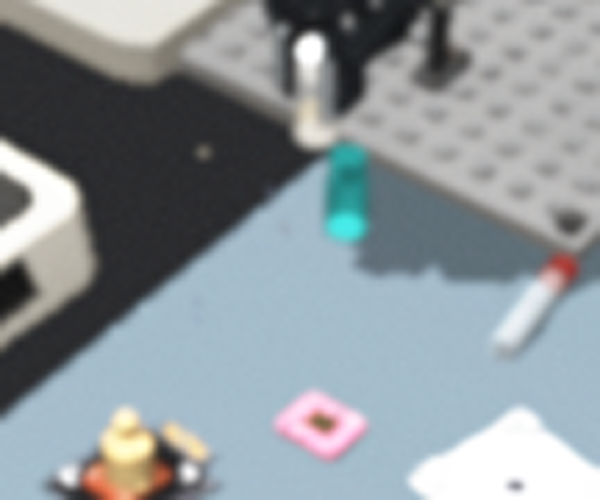

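The vial is held upright at (312,90). The weight stands upright on the carrier at (125,450). I carry the vial over to the block.

Emit:
move_arm(
  increments=[
    [[2, -0.43, 0, 0, 1], [3.5, -0.76, 0, 0, 1], [3.8, -0.82, 0, 0, 1], [3.8, -0.82, 0, 0, 1], [3.8, -0.82, 0, 0, 1], [3.8, -0.82, 0, 0, 1], [3.8, -0.82, 0, 0, 1], [3.8, -0.82, 0, 0, 1], [3.8, -0.82, 0, 0, 1], [3.8, -0.82, 0, 0, 1], [3.5, -0.76, 0, 0, 1], [2.0, -0.5, 0, 0, 1]],
  ],
)

```text
time_s: 17.82
position: [595.6, 290.8, 127.7]
tcp_rot: [[0.154, 0.988, -0.005], [0.988, -0.154, -0.0], [-0.001, -0.005, -1.0]]
force: [-0.2, -0.5, 0.1]
gripper_width: 21.9
finger_force: 25.1
```

Emit:
move_arm(
  increments=[
    [[0, 0, 2, 0, 1], [0, 0, 3, 0, 1], [0, 0, 2, 0, 1], [0, 0, 0, 0, 1], [0, 0, 0, 0, 1], [0, 0, 0, 0, 1], [0, 0, 0, 0, 1]],
  ],
)

```text
time_s: 18.4
position: [599.2, 287.8, 62.3]
tcp_rot: [[0.157, 0.988, 0.002], [0.988, -0.157, 0.001], [0.001, 0.002, -1.0]]
force: [0.3, 0.2, 0.4]
gripper_width: 22.0
finger_force: 25.1
```

```bash
python3 -c "
from plan import *
plan((599,290,29,-9))
g=grab('scene')['color']
cv2.imwrite('pics/h6.png',cv2.resize(g[195:267,130:216],(600,500),interpolation=cv2.INTER_CUBIC))"
```

```text
now t18.4 [599.2 287.8  62.3] psi -9.0 w 22.0 ff 25.1 F [0.3 0.2 0.4] tilt [0.0025 0.0008] q [0.3  0.44 1.71 0.   0.99 0.45]
turn -0.02 (1 rows of -0.02) | shift cm [ 0.22 -0.05  3.33] 1 rows of [ 0.219 -0.05   3.332]
```

View pics/h6.png

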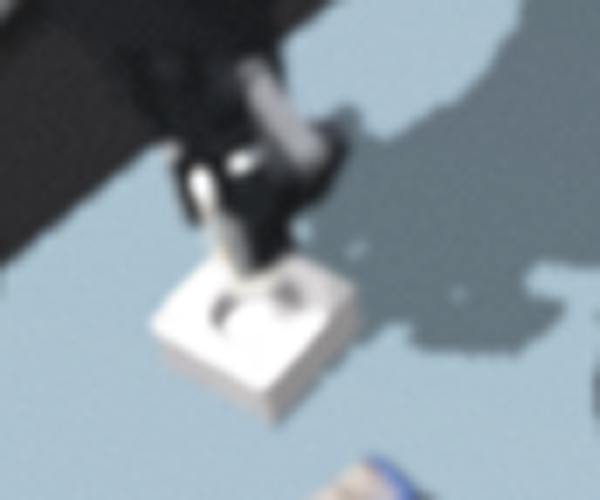

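The scene crop shows the vial above the bore at about (255,290). I lower it with force checks.

Emit:
move_arm(
  increments=[
    [[0.08, 0, 1, 0, 1], [0, 0, 0.5, 0, 1], [0, 0, 0, 0, 1], [0, 0, 0, 0, 1], [0, 0, 0, 0, 1]],
  ],
)

```text
time_s: 18.87
position: [598.1, 288.4, 45.6]
tcp_rot: [[0.157, 0.988, -0.0], [0.988, -0.157, -0.0], [-0.0, -0.0, -1.0]]
force: [-0.1, -1.0, 0.4]
gripper_width: 22.1
finger_force: 25.1
```

Emit:
move_arm(
  increments=[
    [[0, 0, 0.2, 0, 1], [0, 0, 0.2, 0, 1], [0, 0, 0.2, 0, 1], [0, 0, 0, 0, 1], [0, 0, 0, 0, 1]],
  ],
)

```text
time_s: 19.28
position: [598.0, 288.4, 39.5]
tcp_rot: [[0.157, 0.988, -0.0], [0.988, -0.157, -0.0], [-0.0, -0.0, -1.0]]
force: [0.8, 0.3, -0.1]
gripper_width: 21.9
finger_force: 25.1
```

Emit:
move_arm(
  increments=[
    [[0, 0, 0.2, 0, 1], [0, 0, 0.2, 0, 1], [0, 0, 0.2, 0, 1], [0, 0, 0, 0, 1], [0, 0, 0, 0, 1]],
  ],
)

```text
time_s: 19.7
position: [598.0, 288.3, 33.4]
tcp_rot: [[0.157, 0.988, -0.001], [0.988, -0.157, -0.0], [-0.0, -0.001, -1.0]]
force: [0.1, -0.3, -0.3]
gripper_width: 22.2
finger_force: 25.1
```

Emit:
move_arm(
  increments=[
    [[0, 0, 0.2, 0, 1], [0, 0, 0.15, 0, 1], [0, 0, 0, 0, 1], [0, 0, 0, 0, 1]],
  ],
)

```text
time_s: 20.03
position: [598.0, 288.3, 30.0]
tcp_rot: [[0.157, 0.988, -0.0], [0.988, -0.157, -0.0], [-0.0, -0.0, -1.0]]
force: [0.2, -1.1, 0.0]
gripper_width: 21.8
finger_force: 25.1
```

Emit:
move_arm(
  increments=[
    [[0, 0, 0.05, 0, 1], [0, 0, 0, 0, 1], [0, 0, 0.05, 0, 1], [0, 0, 0, 0, 1], [0, 0, 0, 0, 1]],
  ],
)

```text
time_s: 20.45
position: [598.2, 288.4, 29.3]
tcp_rot: [[0.157, 0.988, 0.0], [0.988, -0.157, 0.0], [0.0, 0.0, -1.0]]
force: [-0.4, 0.3, -0.6]
gripper_width: 21.8
finger_force: 25.1
```

Within about 1 mm of the floor. I release gently, retreat, and plan the gel box.

Emit:
move_arm(
  increments=[
    [[0, 0, 0.05, 0, 1], [0, 0, 0, 0, 1], [0, 0, 0, 0, 0.45], [0, 0, 0, 0, 0.3], [0, 0, 0, 0, 0.1], [0, 0, 0, 0, 0], [0, 0, 0, 0, 0]],
  ],
)

```text
time_s: 21.03
position: [598.2, 288.4, 28.7]
tcp_rot: [[0.157, 0.988, -0.0], [0.988, -0.157, -0.0], [-0.0, -0.0, -1.0]]
force: [0.7, -1.2, -0.2]
gripper_width: 42.7
finger_force: 0.0
```

Emit:
move_arm(
  increments=[
    [[0, 0, -1, 0, 0], [0, 0, -3, 0, 0], [0, 0, -3, 0, 0], [0, 0, -2, 0, -1], [0, 0, 0, 0, -1]],
  ],
)

```text
time_s: 21.45
position: [601.9, 289.7, 126.3]
tcp_rot: [[0.156, 0.988, 0.011], [0.988, -0.156, 0.003], [0.005, 0.011, -1.0]]
force: [1.0, 1.1, 0.2]
gripper_width: 65.6
finger_force: 0.0
```

```bash
python3 -c "
from fit import *
from plan import plan
plan((441.8,341.5,110,-14.2),(441.8,341.5,4,-14.2))
for n in('top','scene'):
  f=grab(n)
  for a in((600,289,40,15,5),(441.5,341.5,18,38,3.5)):
    try:print(n,*topfit(f,*a[:4],tol=a[4]))
    except Exception as e:print(n,'none')
  P=cloud(f);m=(np.hypot(P[...,0]-599,P[...,1]-289)<20)&(P[...,2]>45)&(P[...,2]<70);print('vialtop',m.sum(),P[m].mean(0),np.median(P[m][:,2]) if m.any() else 0)
"
```

```text
now t21.4 [601.9 289.7 126.3] psi -9.0 w 65.6 ff 0.0 F [1.  1.1 0.2] tilt [0.0114 0.0035] q [0.3  0.36 1.68 0.   1.09 0.45]
turn 5.20 (1 rows of 5.20) | shift cm [  1.1  -16.79   1.63] 5 rows of [ 0.22  -3.358  0.326]
turn -0.00 (0 rows of -0.00) | shift cm [ 0.   0.  10.6] 3 rows of [0.    0.    3.533]
top 17 [594.5 281.5] [594.7 282.1] [ 8.6 20.9] 80.0 40.6
top 0 [nan nan] [0. 0.] [0. 0.] 0.0 nan
vialtop 49 [595.61890384 285.84662277  55.76915933] 56.14453930761778
scene 38 [592.2 290.5] [593.9 289.6] [22.4 14. ] 58.4 40.7
scene 443 [442.2 340.8] [443.4 340.3] [46.5 47. ] 75.4 18.2
vialtop 83 [595.79602541 288.45771262  56.19564592] 58.033123567862354fit.py:12: RuntimeWarning: Mean of empty slice.
  return len(q),q.mean(0).round(1),np.round(r[0],1),np.round(r[1],1),round(r[2],1),np.median(P[m][:,2]).round(1)
  ret = um.true_divide(
  return _methods._mean(a, axis=axis, dtype=dtype,
  ret = ret.dtype.type(ret / rcount)
```

The vial is seated, with its top at 58 as expected. Now the gel box, with sides at -14° and 76°.

Emit:
move_arm(
  increments=[
    [[0, 0, 0, 5.2, -0.5], [0.18, -3.3, 0.5, 0, -0.5], [0.18, -3.3, 1, 0, -0.5], [0.18, -3.3, 1, 0, -0.5], [0.18, -3.3, 2, 0, -0.5], [0.18, -3.3, 2, 0, -0.5], [0, 0, 0, 0, -0.5], [0, 0, 0, 0, -0.5], [0, 0, 0, 0, -0.5], [0, 0, 0, 0, -0.5]],
  ],
)

```text
time_s: 22.38
position: [441.9, 337.7, 54.3]
tcp_rot: [[0.246, 0.969, 0.001], [0.969, -0.246, 0.001], [0.001, 0.001, -1.0]]
force: [0.3, 0.1, 0.8]
gripper_width: 63.7
finger_force: 0.0
```

```bash
python3 -c "
from plan import plan
plan((441.8,341.5,5,-14.1))
"
```

```text
now t22.4 [441.9 337.7  54.3] psi -14.2 w 63.7 ff 0.0 F [0.3 0.1 0.8] tilt [0.0015 0.0006] q [ 0.47  0.24  1.99 -0.    0.91  0.72]
turn -0.15 (1 rows of -0.15) | shift cm [ 0.37 -0.1   4.93] 2 rows of [ 0.185 -0.05   2.463]
```

Emit:
move_arm(
  increments=[
    [[0.35, -0.05, 2, 0, -0.5], [0, 0, 2, 0, -0.5], [0, 0, 0.9, 0, -0.5], [0, 0, 0, 0, -0.5], [0, 0, 0, 0, 0], [0, 0, 0, 0, 0.5], [0, 0, 0, 0, 1], [0, 0, 0, 0, 1], [0, 0, 0, 0, 1], [0, 0, 0, 0, 1]],
  ],
  squeeze=30,
)

```text
time_s: 23.22
position: [441.6, 341.5, 5.8]
tcp_rot: [[0.245, 0.969, 0.002], [0.969, -0.245, 0.001], [0.001, 0.002, -1.0]]
force: [-0.9, -1.2, 3.1]
gripper_width: 45.1
finger_force: 31.5
```

Emit:
move_arm(
  increments=[
    [[0, 0, -1, 0, 1], [0, 0, -3, 0, 1], [0, 0, -4, 0, 1], [0, 0, -3, 0, 1], [0, 0, 0, 0, 1], [0, 0, 0, 0, 1]],
  ],
)

```text
time_s: 23.72
position: [442.2, 342.0, 117.9]
tcp_rot: [[0.245, 0.969, 0.005], [0.969, -0.245, 0.003], [0.004, 0.004, -1.0]]
force: [-0.2, 0.7, -1.1]
gripper_width: 45.0
finger_force: 31.2
```

```bash
python3 -c "
from plan import plan
plan((520,120,115,-13),(468,-90,60,-13))
"
```

```text
now t23.7 [442.2 342.  117.9] psi -14.2 w 45.0 ff 31.2 F [-0.2  0.7 -1.1] tilt [0.0051 0.0027] q [0.48 0.15 1.96 0.   1.03 0.72]
turn -1.19 (1 rows of -1.19) | shift cm [-19.88  12.58   0.29] 6 rows of [-3.314  2.096  0.049]
turn 0.00 (0 rows of 0.00) | shift cm [-21.63  -0.34   5.5 ] 6 rows of [-3.605 -0.057  0.917]
```

Emit:
move_arm(
  increments=[
    [[0, 0, 0, -1.2, 1], [-3.31, 2.1, 0, 0, 1], [-3.31, 2.1, 0, 0, 1], [-3.31, 2.1, 0, 0, 1], [-3.31, 2.1, 0, 0, 1], [-3.31, 2.1, 0, 0, 1], [-3.31, 2.1, 0, 0, 1]],
  ],
)

```text
time_s: 24.3
position: [517.3, 117.5, 112.4]
tcp_rot: [[0.224, 0.975, -0.005], [0.975, -0.224, -0.0], [-0.001, -0.005, -1.0]]
force: [0.3, 0.5, -0.4]
gripper_width: 45.1
finger_force: 31.2
```

Emit:
move_arm(
  increments=[
    [[-3.6, -0.06, 0.9, 0, 1], [-3.6, -0.06, 0.9, 0, 1], [-3.6, -0.06, 0.9, 0, 1], [-3.6, -0.06, 0.9, 0, 1], [-3.6, -0.06, 0.9, 0, 1], [-3.6, -0.06, 0.9, 0, 1], [0, 0, 0, 0, 1], [0, 0, 0, 0, 1], [0, 0, 0, 0, 1], [0, 0, 0, 0, 1]],
  ],
)

```text
time_s: 25.13
position: [466.4, -89.3, 60.1]
tcp_rot: [[0.224, 0.975, -0.001], [0.975, -0.224, 0.001], [0.001, -0.001, -1.0]]
force: [-0.3, 0.1, -0.6]
gripper_width: 44.9
finger_force: 31.1
```

```bash
python3 -c "
from fit import *
from plan import plan
plan((468,-90,9,-13))
S=grab('scene')
for tol in(3,):print(*topfit(S,468,-90,73,40,5))
"
```

```text
now t25.1 [466.4 -89.3  60.1] psi -12.9 w 44.9 ff 31.1 F [-0.3  0.1 -0.6] tilt [-0.0012  0.0008] q [-0.4   0.07  2.18  0.    0.9  -0.18]
turn 0.08 (1 rows of 0.08) | shift cm [-0.04  0.17  5.11] 2 rows of [-0.018  0.085  2.556]
222 [469.1 -84.2] [467.9 -84.2] [46.9 65.7] 58.4 73.1
```

Emit:
move_arm(
  increments=[
    [[-0.04, 0.14, 2, 0, 1], [0, 0, 2, 0, 1], [0, 0, 0.5, 0, 1], [0, 0, 0, 0, 1], [0, 0, 0, 0, 1], [0, 0, 0, 0, 1], [0, 0, 0, 0, 1]],
  ],
)

```text
time_s: 25.77
position: [469.0, -91.2, 16.9]
tcp_rot: [[0.225, 0.974, 0.002], [0.974, -0.225, -0.001], [-0.0, 0.002, -1.0]]
force: [0.2, -0.1, -0.5]
gripper_width: 45.1
finger_force: 31.1
```

Emit:
move_arm(
  increments=[
    [[0, 0, 0.2, 0, 1], [0, 0, 0.2, 0, 1], [0, 0, 0, 0, 1], [0, 0, 0, 0, 1]],
  ],
)

```text
time_s: 26.1
position: [467.9, -91.1, 11.7]
tcp_rot: [[0.225, 0.974, -0.0], [0.974, -0.225, 0.0], [0.0, -0.0, -1.0]]
force: [0.2, -0.1, -0.5]
gripper_width: 45.1
finger_force: 31.1
```

Emit:
move_arm(
  increments=[
    [[0.08, 0, 0.1, 0, 1], [0, 0, 0.1, 0, 1], [0, 0, 0, 0, 1], [0, 0, 0, 0, 1]],
  ],
)

```text
time_s: 26.43
position: [468.1, -90.2, 9.6]
tcp_rot: [[0.225, 0.974, -0.0], [0.974, -0.225, 0.0], [0.0, -0.0, -1.0]]
force: [-0.4, -0.7, 0.1]
gripper_width: 45.0
finger_force: 31.1
```

Emit:
move_arm(
  increments=[
    [[0, 0, 0.05, 0, 1], [0, 0, 0, 0, 1], [0, 0, 0.05, 0, 1], [0, 0, 0, 0, 1]],
  ],
)

```text
time_s: 26.77
position: [468.3, -90.3, 8.8]
tcp_rot: [[0.225, 0.974, 0.0], [0.974, -0.225, -0.0], [-0.0, 0.0, -1.0]]
force: [0.2, -0.3, 0.2]
gripper_width: 45.0
finger_force: 31.2
```

Emit:
move_arm(
  increments=[
    [[0, 0, 0.04, 0, 1], [0, 0, 0, 0, 1], [0, 0, 0, 0, 0], [0, 0, 0, 0, -0.2], [0, 0, 0, 0, -0.5], [0, 0, 0, 0, -0.5], [0, 0, 0, 0, -0.5]],
  ],
)

```text
time_s: 27.35
position: [468.1, -90.2, 8.1]
tcp_rot: [[0.225, 0.974, -0.0], [0.974, -0.225, 0.0], [0.0, -0.0, -1.0]]
force: [-0.2, 0.4, -0.4]
gripper_width: 64.3
finger_force: 0.0
```

Emit:
move_arm(
  increments=[
    [[0, 0, -1, 0, -1], [0, 0, -3, 0, -1], [0, 0, -3, 0, -1], [0, 0, -1, 0, -1], [0, 0, 0, 0, -1]],
  ],
)

```text
time_s: 27.77
position: [470.8, -91.3, 92.2]
tcp_rot: [[0.225, 0.974, 0.007], [0.974, -0.225, -0.003], [-0.001, 0.008, -1.0]]
force: [0.4, -0.2, 0.5]
gripper_width: 85.5
finger_force: 0.0
```

```bash
python3 -c "
from fit import *
from plan import plan
plan((438.7,-218.3,85,-13),(438.7,-218.3,5,-13))
S=grab('scene');T=grab('top')
print(*topfit(S,468,-90,21,40,3.5));print(*topfit(T,468,-90,20.5,40,3.5))
print(*topfit(S,439,-218,15,42,4))
"
```

```text
now t27.8 [470.8 -91.3  92.2] psi -13.0 w 85.5 ff 0.0 F [ 0.4 -0.2  0.5] tilt [ 0.0074 -0.0031] q [-0.4   0.02  2.16  0.    0.96 -0.18]
turn 0.00 (1 rows of 0.00) | shift cm [-13.09  -0.27   0.72] 4 rows of [-3.274 -0.068  0.18 ]
turn 0.00 (0 rows of 0.00) | shift cm [0. 0. 8.] 2 rows of [0. 0. 4.]
226 [467.2 -88.9] [468.6 -90. ] [47.2 49.2] 78.0 21.8
8 [486.5 -70.1] [485.5 -69.6] [ 2.1 17.4] 72.3 20.0
266 [ 438.1 -218. ] [ 439.5 -219.9] [57.5 62.7] 32.3 16.6
```

Emit:
move_arm(
  increments=[
    [[-3.27, -0.05, 0, 0, -1], [-3.27, -0.05, 0, 0, -1], [-3.27, -0.05, 0.5, 0, -1], [-3.27, -0.05, 2, 0, -1], [0, 0, 2, 0, -1], [0, 0, 0, 0, -1], [0, 0, 0, 0, -1], [0, 0, 0, 0, -1], [0, 0, 0, 0, -1]],
  ],
)

```text
time_s: 28.62
position: [437.3, -216.7, 43.8]
tcp_rot: [[0.224, 0.975, 0.0], [0.975, -0.224, -0.0], [-0.0, 0.001, -1.0]]
force: [-0.2, 1.0, 1.0]
gripper_width: 85.5
finger_force: 0.0
```

```bash
python3 -c "
from plan import plan
plan((438.8,-218.5,3.5,-13))
"
```

```text
now t28.6 [ 437.3 -216.7   43.8] psi -12.9 w 85.5 ff 0.0 F [-0.2  1.   1. ] tilt [ 0.0005 -0.0003] q [-0.67  0.12  2.15  0.    0.86 -0.44]
turn 0.07 (1 rows of 0.07) | shift cm [-0.14  0.19  4.03] 2 rows of [-0.072  0.094  2.014]
```

Emit:
move_arm(
  increments=[
    [[-0.14, 0.15, 1.5, 0, -1], [0, 0, 1.5, 0, -1], [0, 0, 0.9, 0, -1], [0, 0, 0, 0, -1], [0, 0, 0, 0, -1], [0, 0, 0, 0, -0.2], [0, 0, 0, 0, 0.5], [0, 0, 0, 0, 1], [0, 0, 0, 0, 1], [0, 0, 0, 0, 1], [0, 0, 0, 0, 1]],
  ],
  squeeze=30,
)

```text
time_s: 29.53
position: [438.7, -219.5, 5.8]
tcp_rot: [[0.225, 0.974, 0.001], [0.974, -0.225, -0.001], [-0.0, 0.001, -1.0]]
force: [-1.0, 1.6, 5.0]
gripper_width: 56.0
finger_force: 30.8
```

```bash
python3 -c "
from plan import plan
plan((438.8,-218.5,63.5,-13))
"
```

```text
now t29.5 [ 438.7 -219.5    5.8] psi -13.0 w 56.0 ff 30.8 F [-1.   1.6  5. ] tilt [ 0.0012 -0.0008] q [-0.67  0.2   2.15  0.    0.78 -0.44]
turn -0.00 (1 rows of -0.00) | shift cm [ 0.1  -0.01 -5.77] 2 rows of [ 0.048 -0.007 -2.883]
```

The width of 56 is suspicious: the pads may be too high on the lid. I reopen, lower, and regrasp.

Emit:
move_arm(
  increments=[
    [[0, 0, 0, 0, 0], [0, 0, 0, 0, -0.6], [0, 0, 0, 0, -1], [0, 0, 0, 0, -1], [0, 0, 0, 0, -1], [0, 0, 0, 0, -1], [0, 0, 0, 0, -1]],
  ],
)

```text
time_s: 30.12
position: [437.9, -218.9, 4.2]
tcp_rot: [[0.225, 0.974, -0.0], [0.974, -0.225, 0.0], [0.0, -0.0, -1.0]]
force: [0.9, 0.1, 0.1]
gripper_width: 85.6
finger_force: 0.0
```

```bash
python3 -c "
from fit import *
from plan import plan
plan((438.8,-218.5,2,-13))
S=grab('scene')
print(*topfit(S,439,-218,15,42,4)); g=S['color']; cv2.imwrite('pics/h7.png',cv2.resize(g[125:185,300:372],(600,500),interpolation=cv2.INTER_CUBIC))
"
```

```text
now t30.1 [ 437.9 -218.9    4.2] psi -13.0 w 85.6 ff 0.0 F [0.9 0.1 0.1] tilt [-0.0002  0.0002] q [-0.67  0.2   2.15  0.    0.78 -0.44]
turn -0.01 (1 rows of -0.01) | shift cm [0.06 0.08 0.22] 1 rows of [0.063 0.083 0.219]
260 [ 438. -218.] [ 438.1 -220. ] [61.  58.7] 86.4 16.6
```

View pics/h7.png

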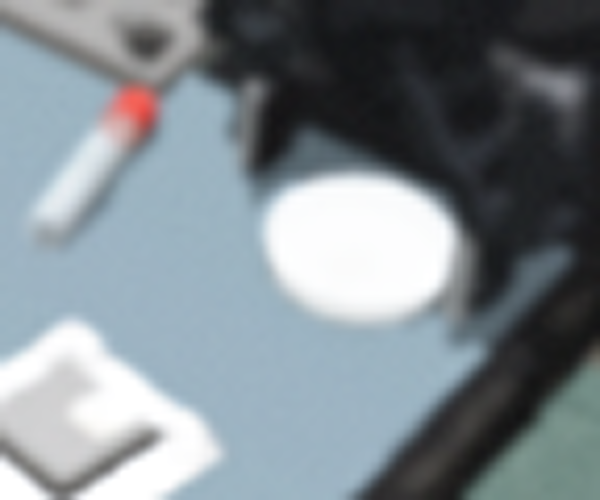

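The dish lies flat at (360,240) between the open fingers, undisturbed. The gel box sits in its nest at the lower left. I lower by 4 mm and close again.

Emit:
move_arm(
  increments=[
    [[0.05, 0.05, 0.2, 0, -1], [0, 0, 0.2, 0, -1], [0, 0, 0, 0, -1], [0, 0, 0, 0, -0.2], [0, 0, 0, 0, 0.3], [0, 0, 0, 0, 0.6], [0, 0, 0, 0, 0.6], [0, 0, 0, 0, 0.6], [0, 0, 0, 0, 0.6]],
  ],
)

```text
time_s: 30.92
position: [438.9, -218.9, 0.7]
tcp_rot: [[0.225, 0.974, 0.001], [0.974, -0.225, -0.001], [-0.0, 0.001, -1.0]]
force: [0.0, 1.2, 2.5]
gripper_width: 56.6
finger_force: 32.0
```

```bash
python3 -c "
from plan import plan
plan((438.8,-218.5,63.5,-13))
"
```

```text
now t30.9 [ 438.9 -218.9    0.7] psi -13.0 w 56.6 ff 32.0 F [0.  1.2 2.5] tilt [ 0.0006 -0.0005] q [-0.67  0.21  2.15 -0.    0.77 -0.44]
turn -0.01 (1 rows of -0.01) | shift cm [ 0.04 -0.02 -6.28] 2 rows of [ 0.018 -0.008 -3.139]
```

Emit:
move_arm(
  increments=[
    [[0, 0, -0.3, 0, 0.6], [0, 0, -0.7, 0, 0.6], [0, 0, -1.5, 0, 0.6], [0, 0, 0, 0, 0.6], [0, 0, 0, 0, 0.6], [0, 0, 0, 0, 0.6]],
  ],
)

```text
time_s: 31.42
position: [438.4, -218.5, 25.2]
tcp_rot: [[0.225, 0.974, -0.0], [0.974, -0.225, 0.0], [0.0, -0.0, -1.0]]
force: [0.5, -0.4, -0.4]
gripper_width: 56.6
finger_force: 32.0
```

```bash
python3 -c "
from fit import *
from plan import plan
plan((468,-60,125,-13),(500,0,125,-13),(469.5,208.4,60,-13))
S=grab('scene')
P=cloud(S);c=S['color'];m=(np.hypot(P[...,0]-439,P[...,1]+219)<40)&(c.min(-1)>200)&(P[...,2]>25)&(P[...,2]<60)
q=P[m];o=q[:,:2].mean(0);A=np.c_[q[:,:2]-o,np.ones(len(q))];print(len(q),o,np.linalg.lstsq(A,q[:,2],rcond=None)[0].round(3))
"
```

```text
now t31.4 [ 438.4 -218.5   25.2] psi -13.0 w 56.6 ff 32.0 F [ 0.5 -0.4 -0.4] tilt [-0.0001  0.0001] q [-0.67  0.16  2.15  0.    0.83 -0.44]
turn -0.01 (1 rows of -0.01) | shift cm [16.11 -0.68 -9.98] 5 rows of [ 3.222 -0.136 -1.997]
turn 0.00 (0 rows of 0.00) | shift cm [ 6.57  1.77 -0.  ] 2 rows of [ 3.283  0.884 -0.   ]
turn 0.00 (0 rows of 0.00) | shift cm [19.62 -7.66  6.5 ] 6 rows of [ 3.27  -1.277  1.083]
243 [ 440.85444253 -213.8122268 ] [-1.0000e-02 -2.7000e-02  4.0764e+01]
```

Emit:
move_arm(
  increments=[
    [[0, 0, -2, 0, 0.6], [0, 0, -3, 0, 0.6], [1, 0, -2, 0, 0.6], [2.5, 0, -1, 0, 0.6], [3.2, -0.14, 0, 0, 0.6], [3.2, -0.14, 0, 0, 0.6], [3.2, -0.14, 0, 0, 0.6], [3.2, -0.14, 0, 0, 0.6], [3.3, 0.9, 0, 0, 0.6], [3.3, 0.9, 0, 0, 0.6]],
  ],
)

```text
time_s: 32.3
position: [501.6, 3.5, 104.4]
tcp_rot: [[0.225, 0.974, -0.002], [0.974, -0.225, 0.0], [-0.0, -0.002, -1.0]]
force: [0.3, -0.2, -1.2]
gripper_width: 56.2
finger_force: 32.2
```

```bash
python3 -c "
from plan import plan
plan((469.5,208.4,60,-13))
"
```

```text
now t32.3 [501.6   3.5 104.4] psi -13.0 w 56.2 ff 32.2 F [ 0.3 -0.2 -1.2] tilt [-0.0015  0.0002] q [-0.2   0.05  2.1  -0.    1.    0.03]
turn -0.02 (1 rows of -0.02) | shift cm [19.25 -7.73  4.44] 6 rows of [ 3.208 -1.289  0.741]
```

Emit:
move_arm(
  increments=[
    [[3.1, -1.28, 0, 0, 0.6], [3.1, -1.28, 0, 0, 0.6], [3.1, -1.28, 0.7, 0, 0.6], [3.1, -1.28, 1, 0, 0.6], [3.1, -1.28, 1, 0, 0.6], [2.2, -0.9, 1, 0, 0.6], [1, -0.4, 0.7, 0, 0.6], [0, 0, 0, 0, 0.6], [0, 0, 0, 0, 0.6], [0, 0, 0, 0, 0.6], [0, 0, 0, 0, 0.6]],
  ],
)

```text
time_s: 33.22
position: [470.1, 200.1, 61.9]
tcp_rot: [[0.227, 0.974, 0.001], [0.974, -0.227, -0.0], [0.0, 0.001, -1.0]]
force: [1.3, -0.8, 0.4]
gripper_width: 56.5
finger_force: 32.2
```

```bash
python3 -c "
from fit import *
from plan import plan
plan((469.5,208.4,5,-13))
S=grab('scene')
P=cloud(S);c=S['color'];m=(np.hypot(P[...,0]-469,P[...,1]-208)<45)&(c.min(-1)>190)&(P[...,2]>50)&(P[...,2]<95)
q=P[m];o=q[:,:2].mean(0);A=np.c_[q[:,:2]-o,np.ones(len(q))];print(len(q),o,np.linalg.lstsq(A,q[:,2],rcond=None)[0].round(3),cv2.minAreaRect(q[:,:2].astype(np.float32)))
"
```

```text
now t33.2 [470.1 200.1  61.9] psi -13.1 w 56.5 ff 32.2 F [ 1.3 -0.8  0.4] tilt [ 0.0011 -0.    ] q [ 0.2   0.14  2.09 -0.    0.91  0.43]
turn -0.11 (1 rows of -0.11) | shift cm [ 0.79 -0.25  5.69] 2 rows of [ 0.396 -0.124  2.846]
291 [473.80678155 209.61611425] [-1.1000e-02 -3.8000e-02  7.7479e+01] ((474.2361755371094, 206.46690368652344), (45.64479064941406, 52.689788818359375), 25.692113876342773)
```

Emit:
move_arm(
  increments=[
    [[0.4, -0.12, 1, 0, 0.6], [0.4, -0.1, 1.5, 0, 0.6], [0, 0, 1.5, 0, 0.6], [0, 0, 0.7, 0, 0.6], [0, 0, 0, 0, 0.6], [0, 0, 0, 0, 0.6], [0, 0, 0, 0, 0.6], [0, 0, 0, 0, 0.6], [0, 0, 0, 0, 0.6]],
  ],
)

```text
time_s: 34.02
position: [469.6, 209.7, 15.2]
tcp_rot: [[0.225, 0.974, 0.002], [0.974, -0.225, 0.0], [0.001, 0.002, -1.0]]
force: [0.1, 0.0, -0.2]
gripper_width: 56.7
finger_force: 32.2
```

```bash
python3 -c "
from plan import *
plan((469.5,208.4,4,-13))
g=grab('scene')['color']; cv2.imwrite('pics/h8.png',cv2.resize(g[210:282,190:276],(600,500),interpolation=cv2.INTER_CUBIC))
"
```

```text
now t34.0 [469.6 209.7  15.2] psi -13.0 w 56.7 ff 32.2 F [ 0.1  0.  -0.2] tilt [0.0018 0.0004] q [0.22 0.23 2.1  0.   0.81 0.45]
turn -0.01 (1 rows of -0.01) | shift cm [-0.13  0.02  1.12] 1 rows of [-0.129  0.017  1.122]
```

Emit:
move_arm(
  increments=[
    [[-0.1, 0, 0.3, 0, 0.6], [0, 0, 0.2, 0, 0.6], [0, 0, 0, 0, 0.6], [0, 0, 0, 0, 0.6], [0, 0, 0, 0, 0.6]],
  ],
)

```text
time_s: 34.48
position: [468.6, 208.6, 9.2]
tcp_rot: [[0.225, 0.974, -0.0], [0.974, -0.225, -0.0], [-0.0, -0.0, -1.0]]
force: [-0.1, -0.3, 0.5]
gripper_width: 56.2
finger_force: 32.2
```

Emit:
move_arm(
  increments=[
    [[0, 0, 0.15, 0, 0.6], [0, 0, 0.1, 0, 0.6], [0, 0, 0, 0, 0.6], [0, 0, 0, 0, 0.6]],
  ],
)

```text
time_s: 34.82
position: [468.6, 208.5, 6.7]
tcp_rot: [[0.225, 0.974, -0.0], [0.974, -0.225, -0.0], [-0.0, -0.0, -1.0]]
force: [0.3, -0.3, 0.1]
gripper_width: 56.6
finger_force: 32.2
```

Emit:
move_arm(
  increments=[
    [[0, 0, 0.1, 0, 0.6], [0, 0, 0.1, 0, 0.6], [0, 0, 0, 0, 0.6], [0, 0, 0, 0, 0.6]],
  ],
)

```text
time_s: 35.15
position: [468.9, 208.6, 5.7]
tcp_rot: [[0.225, 0.974, -0.001], [0.974, -0.225, -0.0], [-0.0, -0.001, -1.0]]
force: [-0.9, -0.5, 6.1]
gripper_width: 56.5
finger_force: 35.0
```

Contact at TCP 5.7 matches the fingertips meeting the rim, with the dish already inside and about 1–2 mm above the floor. I ease up slightly and release.

Emit:
move_arm(
  increments=[
    [[0, 0, -0.04, 0, 0.6], [0, 0, 0, 0, 0.6], [0, 0, 0, 0, 0], [0, 0, 0, 0, -0.5], [0, 0, 0, 0, -1], [0, 0, 0, 0, -1], [0, 0, 0, 0, -1], [0, 0, 0, 0, -1]],
  ],
)

```text
time_s: 35.82
position: [468.5, 208.5, 4.9]
tcp_rot: [[0.225, 0.974, -0.0], [0.974, -0.225, -0.0], [-0.0, -0.0, -1.0]]
force: [-0.5, 0.0, -0.6]
gripper_width: 85.6
finger_force: 0.0
```

Emit:
move_arm(
  increments=[
    [[0, 0, -1, 0, -1], [0, 0, -3, 0, -1], [0, 0, -4, 0, -1], [0, 0, -4, 0, -1], [0, 0, -4, 0, -1], [-3, 0, -3, 0, -1], [-3.5, 0, 0, 0, -1], [-3.5, 0, 0, 0, -1], [-3.5, 0, 0, 0, -1], [-3.5, 0, 0, 0, -1], [0, 0, 0, 0, -1]],
  ],
)

```text
time_s: 36.73
position: [429.6, 39.3, 195.4]
tcp_rot: [[0.23, 0.973, 0.001], [0.973, -0.23, -0.002], [-0.002, 0.001, -1.0]]
force: [-0.1, -0.6, 0.1]
gripper_width: 85.4
finger_force: 0.0
```

```bash
python3 -c "
from fit import *
from plan import plan
plan((469.5,208.4,104,-13))
S=grab('scene');T=grab('top')
for n,f in(('s',S),('t',T)):
  P=cloud(f);c=f['color']
  for nm,x,y,r,lo,hi,br in(('dish',470,208,42,8,30,170),('gel',468,-90,32,14,30,0),('vial',599,289,20,48,70,0),('knob',612,23,15,45,62,0)):
    m=(np.hypot(P[...,0]-x,P[...,1]-y)<r)&(c.min(-1)>br)&(P[...,2]>lo)&(P[...,2]<hi)
    if m.sum()<4: print(n,nm,'hidden');continue
    q=P[m];o=q[:,:2].mean(0);A=np.c_[q[:,:2]-o,np.ones(len(q))];print(n,nm,len(q),o.round(1),np.linalg.lstsq(A,q[:,2],rcond=None)[0].round(3),np.round(cv2.minAreaRect(q[:,:2].astype(np.float32))[0],1))
k=lambda f,u,v,w,h:cv2.resize(f['color'][v:v+h,u:u+w],(400,300),interpolation=cv2.INTER_CUBIC)
cv2.imwrite('pics/end.png',np.vstack([np.hstack([k(S,195,215,80,60),k(T,150,185,80,60)]),np.hstack([k(S,205,145,80,60) if 0 else k(S,260,150,80,60),k(S,145,205,60,45)])]))
"
```

```text
now t36.7 [429.6  39.3 195.4] psi -13.3 w 85.4 ff 0.0 F [-0.1 -0.6  0.1] tilt [ 0.0008 -0.0024] q [-0.14 -0.24  2.18 -0.    1.2   0.09]
turn -0.30 (1 rows of -0.30) | shift cm [17.37  0.08  9.14] 5 rows of [3.475 0.017 1.829]
s dish 510 [467.3 207.8] [ 4.0000e-03 -3.0000e-03  1.9077e+01] [470.9 206. ]
s gel 259 [466.9 -88. ] [ 0.022 -0.034 21.002] [468.  -89.8]
s vial 78 [596.3 288.3] [ 0.175 -0.227 56.624] [597.3 287.5]
s knob 16 [611.2  22.3] [-3.7000e-02 -1.3700e-01  5.0009e+01] [610.8  22.2]
t dish 505 [467.8 208.5] [-6.0000e-03 -9.0000e-03  1.7703e+01] [467.4 208.6]
t gel 370 [467.  -88.1] [0.0000e+00 9.0000e-03 1.9715e+01] [466.9 -88.1]
t vial 63 [596.  288.2] [ 5.3000e-02 -2.9000e-02  5.6607e+01] [595.9 288.3]
t knob 15 [610.1  24.7] [ 0.231 -0.071 49.342] [610.2  24.6]
```

View pics/end.png

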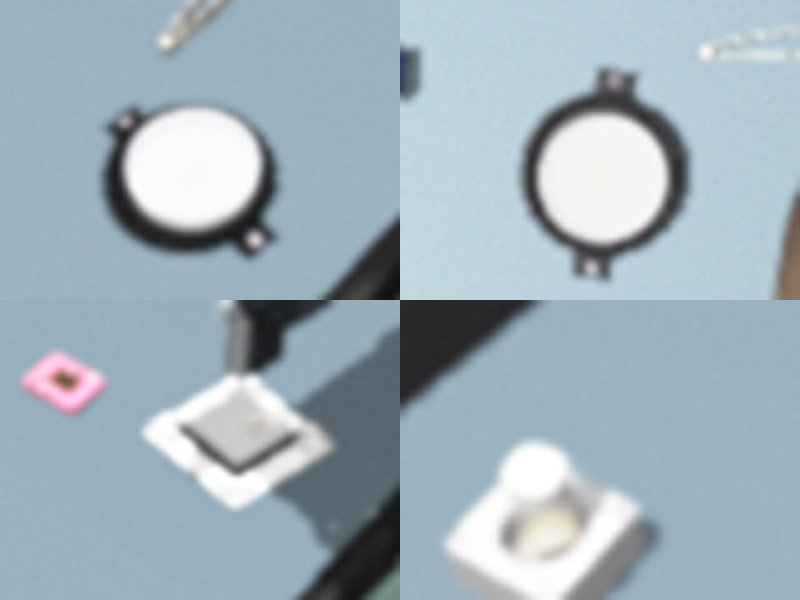

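The final picture shows the dish flat and centred in its ring, the gel box flat in the nest, and the vial upright in the bore. The weight's knob reads about 50 mm high and upright over the carrier. I let it settle and hand in.

Emit:
move_arm(
  increments=[
    [[0, 0, 0, 0, -1], [0, 0, 0, 0, -1], [0, 0, 0, 0, -1], [0, 0, 0, 0, -1], [0, 0, 0, 0, -1], [0, 0, 0, 0, -1]],
  ],
)

```text
time_s: 37.33
position: [430.5, 44.0, 194.6]
tcp_rot: [[0.224, 0.975, -0.0], [0.975, -0.224, 0.0], [-0.0, -0.0, -1.0]]
force: [-0.0, 0.6, -0.7]
gripper_width: 85.5
finger_force: 0.0
```

```bash
python3 -c "
from cell import manip
print(manip.hand_in())"
```

```text
the job is handed in; nothing more can be done
None
```

I handed the job in at about 37 s; the camera shows all five pieces seated, upright and released, but the hand-in returned no verdict.

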